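# Load an upside-down guitar neck block into the drilling jig

### The job

First swing the jig's hinged guide plate up and over, past upright, so that it stays open on its own. Then take the undrilled neck block, which lies with its mortise slot face down, turn it over and lower it gently into the cradle of the jig with the slot facing up, lying flat between all the corner lips. Leave the other neck block, which already lies slot up and has been drilled, where it is, and do not knock over the glue bottle.

Things in the scene. Friction and masses are not known exactly. Their poses are not given: they have to be found in the camera images.
- neck_block_mid (a point): Centre of the undrilled neck block, the one to load: pale wood, 56 mm wide (x), 90 long (y), 44 high (z), 0.11 to 0.19 kg. A slot 20 mm wide, 14 deep runs the whole length of one 56 x 90 face; z points out of that face: down at the start (plain back up). The long sides, 56 mm apart, are flat. It stands safely on its 56 x 44 end. Either end may lie either way in the cradle.
- drilled_block_mid (a point): Centre of the other neck block, same wood, shape, size and axes, lying slot up, with two bolt holes in the slot. It is done: leave it where it lies. The two blocks lie left and right of the jig, either one on either side.
- jig: Drilling jig fixed on the bench: plywood base 20 mm thick, 200 mm in x (-65 to +135 mm) by 150 mm in y. Origin under the cradle's middle, at bench height; x points to the hinge side (roughly away from the robot), y along the hinge and the cradle's length, z up.
- nest (a point): Middle of the cradle's floor, on top of the base (20 mm over the bench), jig's axes. The cradle is 64 mm (x) by 98 mm (y) inside low lips 10 mm high, 7 thick: one along each end, and on the long sides only in the last 18 mm at each corner, so the middle 62 mm of each long side is open for fingers. The loaded block's centre lies 22 mm above this point.
- plate (a joint): Hinge angle of the guide plate (rad): 0 closed, level over the cradle; grows as it swings up and away from the robot; 1.57 upright; stop at 2.0. It swings freely: it falls shut when left below about 1.57 and falls open against the stop beyond it. 0.3 kg, under 3 N at the bar.
- plate_hinge (a point): Middle of the hinge line, fixed on the jig at x = 85 mm, z = 78 mm; the line runs along the jig's y between two steel cheeks at y = +-66 mm, 24 mm deep in x and 90 mm tall.
- plate_bar (a point): Middle of the guide plate's handle: a round steel bar 10 mm thick, 100 mm long, parallel to the hinge line. At plate angle a it lies 160 cos(a) mm to the jig's -x of the hinge and 160 sin(a) above it. The aluminium plate (8 mm thick, 116 wide) ends 110 mm from the hinge; the gap of 45 mm between its edge and the bar is open but for thin side rods at y = +-50 mm.
- glue: White plastic glue bottle, 56 mm across, 150 mm tall, standing behind the jig on the left; origin under its base, z up. It must stay standing.
There are look-alikes about, which are no part of the job. What is shaped like the part that bears neck_block_mid but red or turquoise is not meant.

How it is judged:
By the outcome, as a careful person would: the job done as asked, in the order asked, and still so for the second after the job is handed in, with the robot touching nothing.
It also fails if it takes over 72 s, if anything falls off the work surface, if the arm or the gripper's body presses on something with over 40 N, if the wrist force passes 120 N, or if a joint passes its speed limit or range.

### The arm

A 6-joint arm with a two-finger parallel gripper is mounted at the origin on the work surface. World frame = base frame: x ahead of the robot, y to its left, z up, the work surface at z = 0. Lengths are in m, angles in degrees, forces in N, time in s.
With the tool pointing down it reaches from about 0.25 to 0.725 m from the base axis. Payload 9.7 kg.
Tool frame: the origin (TCP) lies midway between the tips of the shut fingers; the grasp point (between the pads) lies 19 mm behind it; z points along the fingers, y is the direction in which the jaws open and shut (so a half turn about z gives the same grasp; the last joint's range is limited). The gripper opens to 85 mm and grips with 20 to 120 N. Pads are 22 mm wide; open, the fingers measure 114 mm over their backs; the gripper's body (76 mm by 85 mm) begins 54 mm behind the grasp point. The pads swing forward as they close: fully open they stand 13 mm farther back than shut.
Start: joints at [64.572, 4.979, 10.078, 95.1, 0, 90], TCP at [0.236, 0.497, 0.231] pointing down, gripper open.
Joint ranges: [-179.16, 179.16], [-48.56, 103.87], [-65.8, 70.77], [-126.05, 130.52], [-82.76, 87.17], [-180, 180]. Speed limits (degrees/s): [127.2, 127.2, 147.25, 180, 180, 180].

### API

Orientations are given as [roll, pitch, yaw] about the fixed x, y, z axes, in that order (R = Rz(yaw) Ry(pitch) Rx(roll)).
In Python, from workcell import get_obs, camera, get_calibration, job_done gives the robot as it stands.
- The arm moves only by the tool play_rows, never from a script. Its argument "commands" is text: rows parted by semicolons, each of 5 numbers parted by spaces: the opening, from 0 (shut) to 1 (fully open), then the shift along the world's x, y, z in mm, then the turn about the world's z in degrees. A call has 1 to 10 rows; each row is the pose to reach, as a shift and turn from the pose commanded when the call began; what a row does not reach only later rows make up. A row lasts 1/12 s, in which the tool goes at most 41.7 mm and 7.16 degrees, less where a joint would pass 70% of its speed; a pose out of reach is approached as far as the arm can. A call with a gripper value outside its range is refused whole. The fingers move at their own pace and stop on an object; "force" is the grip in N (left out, the last holds). Time passes only in rows, so rows that repeat a pose let the fingers close. It gives the time, the measured TCP pose, the force and the opening at its end, in the units of the state.
- get_obs(): the state, without advancing time (a new reading comes with each control period).
- camera(name): name is "side" or "top"; returns the picture (420x560x3 uint8, red, green, blue); there is no depth.
- get_calibration(name): a dict with "fx", "fy", "cx", "cy" (pixels), "eye" and "attitude" of the camera in the world. Camera axes: x right, y down, z forward; pixel columns grow to the right and rows downward; lengths in m; the calibration is good to about 2 mm. A picture is of the moment at which its call begins. get_calibration takes no time and is no camera call.
- job_done(): hands the job in, once; it reports no verdict.
The state is a dict: "time": time; "q": joint angles; "qd": joint speeds; "joint_efforts": joint torques, N m; "ee_pos": TCP position; "tcp_rot": TCP orientation; "wrist_force": force on the tool from outside, world axes, zero at the start; "torque": the same for the moment, N m; "opening": finger opening in m.
Only numpy, scipy, OpenCV 4.12 (cv2) and the standard library are available. Lean on these libraries where they do the work, as an engineer would, in place of code of your own. Each camera call takes 0.05 s, during which the arm holds its last target.

## Working session

There is one attempt and no reset: what is moved stays moved. The work goes in short steps, Python scripts to look and compute and a tool call to move; the robot and the scene stay as the last step left them, time stands still between calls to the robot, and variables do not carry over. Pictures are saved under pics/ and viewed, and the job is handed in when it is done.

Besides the shell and the picture viewer there is one more tool, called after "Emit:" by a JSON object that holds its "method" and its "body", one argument or row to a line. play_rows: Moves the arm, as the interface text tells. Its arguments: {"type":"object","properties":{"commands":{"type":"string"},"force":{"type":"number"}},"required":["commands"]}

```bash
ls; mkdir -p pics; python3 - <<'E'
from workcell import *
import cv2
for n in("side","top"):
    cv2.imwrite(f"pics/{n}0.png",camera(n)[:,:,::-1]); print(n,get_calibration(n))
print(get_obs())
E
```

```text
pics
side {'fx': 457.1779872974426, 'fy': 457.1779872974426, 'cx': 287.02188702794757, 'cy': 209.94686229749297, 'eye': array([ 0.34309693, -1.0591662 ,  0.95521299]), 'attitude': array([-131.37193107,   -0.52979486,   -9.16031577])}
top {'fx': 414.77217940690747, 'fy': 414.77217940690747, 'cx': 288.02516477223844, 'cy': 215.16373627183012, 'eye': array([ 0.2963091 , -0.104835  ,  1.17452784]), 'attitude': array([-1.69672571e+02,  7.65783571e-02, -8.99832719e+01])}
{'time': 0.1, 'q': array([6.45712832e+01, 5.00659165e+00, 1.00408669e+01, 9.51007590e+01,
       1.37697350e-03, 9.00013465e+01]), 'qd': array([-0.00906082, -0.14182405,  0.16794902, -0.05716584, -0.00854191,
       -0.05778994]), 'joint_efforts': array([ 1.98976930e-03, -5.21560836e+01,  4.65653515e+01,  1.58777606e-02,
        1.41753562e-04,  9.57134404e-06]), 'ee_pos': array([0.23606908, 0.49653388, 0.23068377]), 'tcp_rot': array([-1.79933516e+02, -1.37541016e-03,  1.54569935e+02]), 'wrist_force': array([-0.59899867, -1.25767696, -0.18552113]), 'torque': array([0.00832881, 0.0312689 , 0.00070831]), 'opening': 0.08538931008454935}
```

View pics/side0.png

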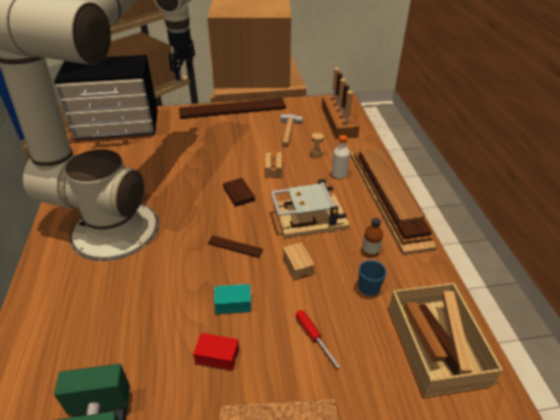

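View pics/top0.png

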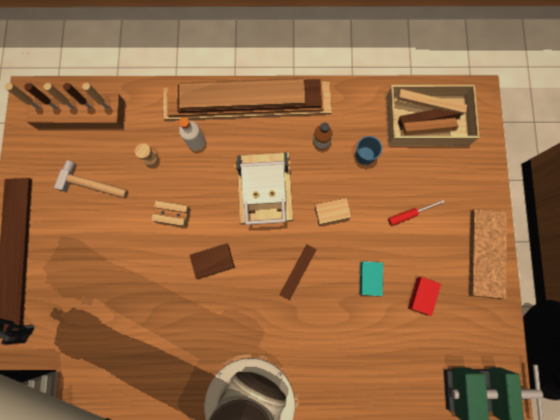

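The undrilled block is to the right of the jig, at top px (333,211). The drilled one is on the left at (170,213), with a dark slot. I'll zoom in to measure.

```bash
cat > h.py <<'E'
import numpy as np,cv2
from scipy.spatial.transform import Rotation as Ro
from workcell import *
def cal(n):
    c=get_calibration(n); return c,Ro.from_euler('xyz',c['attitude'],degrees=True).as_matrix()
def ray(n,u,v):
    c,R=cal(n); d=R@np.array([(u-c['cx'])/c['fx'],(v-c['cy'])/c['fy'],1]); return c['eye'],d
def onz(n,u,v,z):
    e,d=ray(n,u,v); return (e+d*(z-e[2])/d[2])[:2].round(4)
def proj(n,p):
    c,R=cal(n); q=R.T@(np.array(p)-c['eye']); return (q[:2]/q[2]*c['fx']+[c['cx'],c['cy']]).round(1)
def tri(ut,us):
    A=[];b=[]
    for n,(u,v) in(("top",ut),("side",us)):
        e,d=ray(n,u,v); d=d/np.linalg.norm(d); P=np.eye(3)-np.outer(d,d); A.append(P); b.append(P@e)
    return np.linalg.lstsq(np.vstack(A),np.hstack(b),rcond=None)[0].round(4)
def crop(n,x0,y0,x1,y1,k,f):
    im=camera(n)[:,:,::-1]; cv2.imwrite("pics/raw_"+f,im); cv2.imwrite("pics/"+f,cv2.resize(im[y0:y1,x0:x1],None,fx=k,fy=k,interpolation=cv2.INTER_CUBIC))
E
python3 - <<'E'
import cv2
a=cv2.imread("pics/top0.png")[130:250,225:365]; cv2.imwrite("pics/ct0.png",cv2.resize(a,None,fx=5,fy=5,interpolation=2))
a=cv2.imread("pics/side0.png")[170:290,255:395]; cv2.imwrite("pics/cs0.png",cv2.resize(a,None,fx=5,fy=5,interpolation=2))
E
```

```text
(no output)
```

View pics/ct0.png

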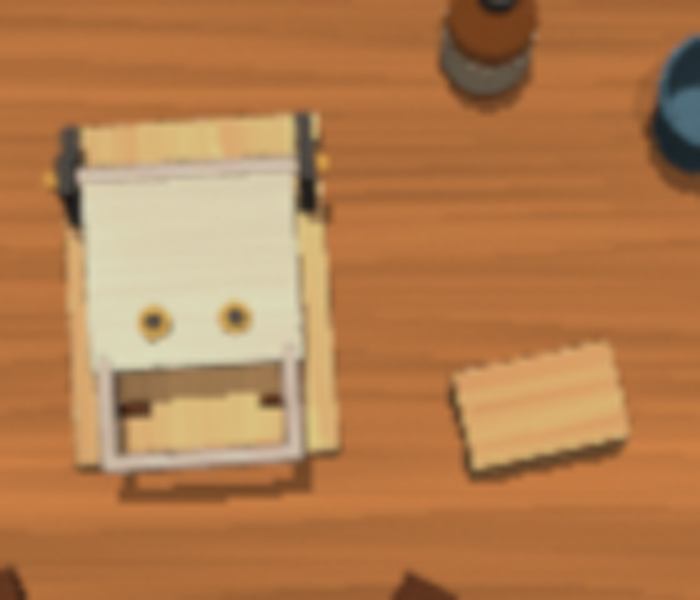

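View pics/cs0.png

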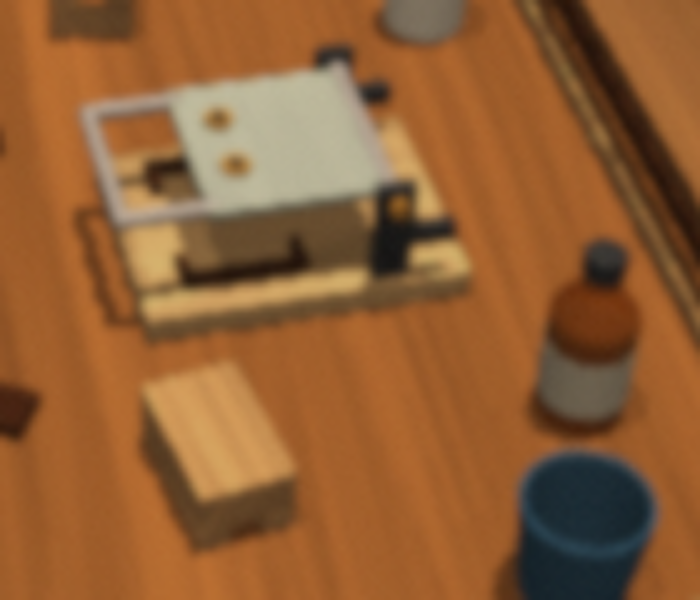

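```bash
python3 - <<'E'
from h import *
T=lambda x,y:((x+.5)/5-.5+225,(y+.5)/5-.5+130)
S=lambda x,y:((x+.5)/5-.5+255,(y+.5)/5-.5+170)
print("bar",tri(T(103,465),S(90,108)),tri(T(300,456),S(125,217)))
print("bar@78",[onz("top",*T(*p),.078) for p in((103,465),(300,456))])
print("base near top",[onz("top",*T(*p),.02) for p in((78,466),(338,450))])
print("base near side",onz("side",*S(143,300),.02))
print("base far right side",onz("side",*S(470,268),.02))
B=np.array([onz("top",*T(*p),.044) for p in((452,375),(607,342),(628,437),(473,474))]);print("block",B,B.mean(0))
Bs=np.array([onz("side",*S(*p),.044) for p in((142,390),(235,362),(296,470),(200,502))]);print("block s",Bs,Bs.mean(0))
for Q in(B,Bs):
  Q=Q.astype(float); e=[Q[(i+1)%4]-Q[i] for i in range(4)]; print([(np.linalg.norm(v).round(4),np.degrees(np.arctan2(v[1],v[0])).round(1)) for v in e])
E
```

```text
bar [0.4775 0.0112 0.0805] [ 0.4826 -0.0942  0.0839]
bar@78 [array([0.4759, 0.0114]), array([ 0.4808, -0.0941])]
base near top [array([0.4848, 0.0316]), array([ 0.494, -0.115])]
base near side [ 0.4956 -0.0971]
base far right side [ 0.6939 -0.0991]
block [[ 0.5322 -0.1783]
 [ 0.551  -0.2651]
 [ 0.4972 -0.2753]
 [ 0.4764 -0.1893]] [ 0.5142 -0.227 ]
block s [[ 0.4801 -0.1925]
 [ 0.5348 -0.1789]
 [ 0.5522 -0.2631]
 [ 0.4978 -0.2775]] [ 0.516225 -0.228   ]
[(np.float64(0.0888), np.float64(-77.8)), (np.float64(0.0548), np.float64(-169.3)), (np.float64(0.0885), np.float64(103.6)), (np.float64(0.0569), np.float64(11.2))]
[(np.float64(0.0564), np.float64(14.0)), (np.float64(0.086), np.float64(-78.3)), (np.float64(0.0563), np.float64(-165.2)), (np.float64(0.0868), np.float64(101.8))]
```

Emit:
{"method": "play_rows", "body": {
  "commands": "0.4 243 -538 0 -61.4;0.4 243 -538 0 -61.4;0.4 243 -538 0 -61.4;0.4 243 -538 0 -61.4;0.4 243 -538 0 -61.4;0.4 243 -538 0 -61.4;0.4 243 -538 0 -61.4;0.4 243 -538 0 -61.4;0.4 243 -538 0 -61.4;0.4 243 -538 0 -61.4",
  "force": 40
}}

```text
time: 0.93
ee_pos: [0.4078, 0.115, 0.2312]
tcp_rot: [180.0, -0.0, 92.9]
wrist_force: [0.3, 1.2, 1.4]
opening: 0.0344
```

Emit:
{"method": "play_rows", "body": {
  "commands": "0.38 71 -157 0 0.3;0.38 71 -157 0 0.3;0.38 71 -157 0 0.3;0.38 71 -157 0 0.3;0.38 71 -157 -60 0.3;0.38 71 -157 -90 0.3;0.38 71 -157 -90 0.3;0.38 71 -157 -90 0.3"
}}

```text
time: 1.6
ee_pos: [0.4768, -0.04, 0.1388]
tcp_rot: [-179.7, -0.1, 93.4]
wrist_force: [-0.1, 0.4, 0.9]
opening: 0.0326
```

```bash
python3 - <<'E'
from h import *
crop("top",225,130,365,250,5,"t1.png"); crop("side",225,130,365,250,5,"s1.png"); print(get_obs()['ee_pos'])
E
```

```text
[ 0.4790246  -0.03960201  0.14320262]
```

View pics/s1.png

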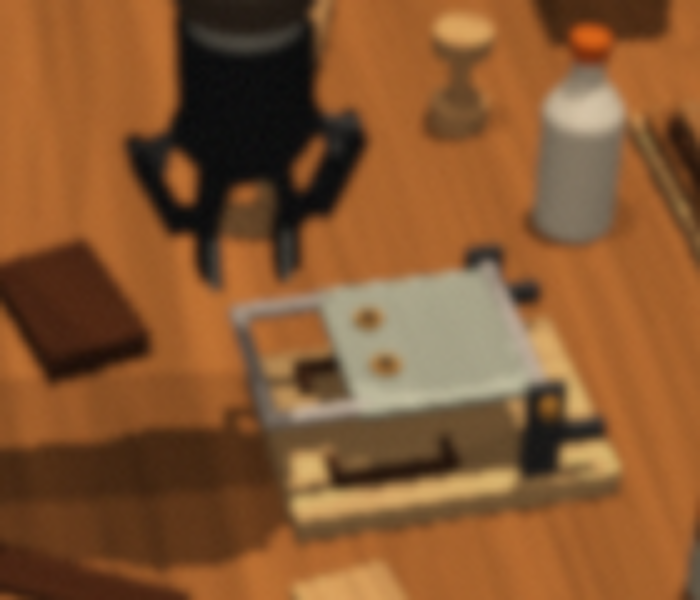

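View pics/t1.png

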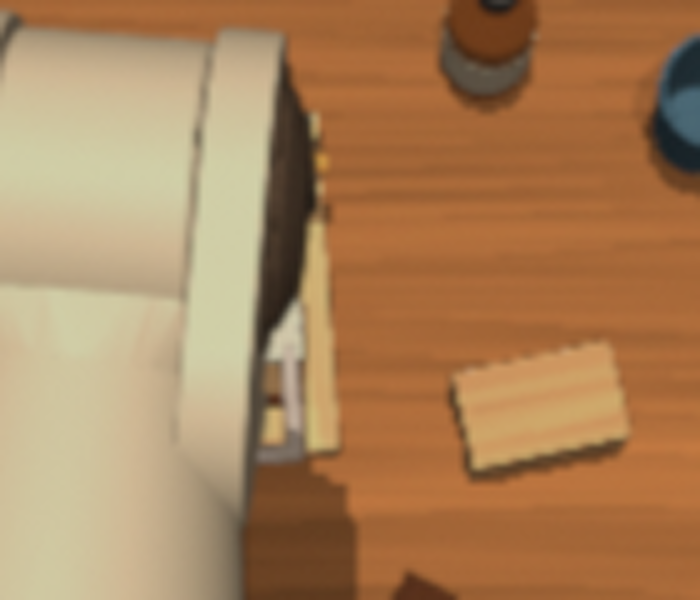

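Emit:
{"method": "play_rows", "body": {
  "commands": "0.38 0 -2 -41 0;0.38 0 -2 -80 0;0.38 0 -2 -80 0;0.38 0 -2 -80 0"
}}

```text
time: 2.03
ee_pos: [0.4786, -0.0415, 0.0628]
tcp_rot: [-180.0, -0.0, 93.5]
wrist_force: [0.4, 0.8, -0.9]
opening: 0.0326
```

```bash
python3 - <<'E'
from h import *
crop("side",225,130,365,250,5,"s2.png"); print(get_obs()['ee_pos'])
E
```

```text
[ 0.47984625 -0.04165597  0.06440462]
```

View pics/s2.png

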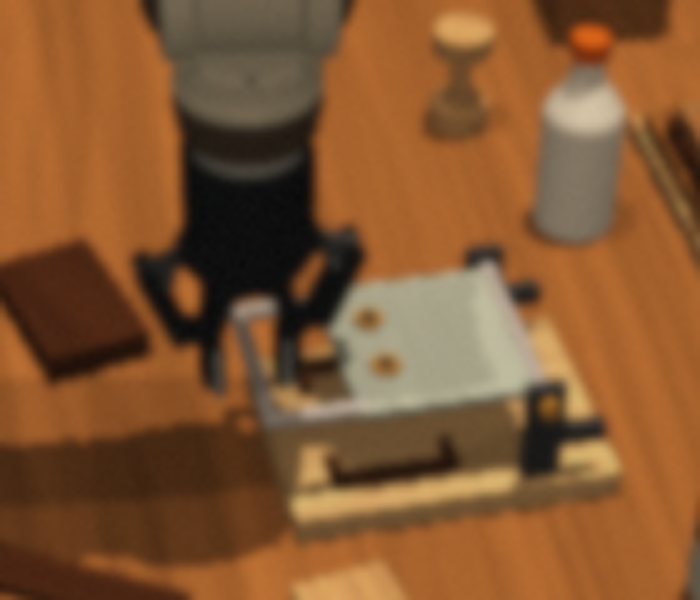

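Emit:
{"method": "play_rows", "body": {
  "commands": "0 0 0 -2 0;0 0 0 -2 0;0 0 0 -2 0;0 0 0 -2 0;0 0 0 -2 0;0 0 0 -2 0",
  "force": 30
}}

```text
time: 2.58
ee_pos: [0.4807, -0.042, 0.0622]
tcp_rot: [179.7, 0.0, 93.5]
wrist_force: [1.1, 2.0, 7.4]
opening: 0.0087
```

```bash
python3 -c "
import numpy as np
for a in np.arange(.1,1.85,.1):
    x=160*(1-np.cos(a));print(round(a,2),(x*.998).round(),(x*.056).round(),(160*np.sin(a)).round())"
```

```text
0.1 1.0 0.0 16.0
0.2 3.0 0.0 32.0
0.3 7.0 0.0 47.0
0.4 13.0 1.0 62.0
0.5 20.0 1.0 77.0
0.6 28.0 2.0 90.0
0.7 38.0 2.0 103.0
0.8 48.0 3.0 115.0
0.9 60.0 3.0 125.0
1.0 73.0 4.0 135.0
1.1 87.0 5.0 143.0
1.2 102.0 6.0 149.0
1.3 117.0 7.0 154.0
1.4 133.0 7.0 158.0
1.5 148.0 8.0 160.0
1.6 164.0 9.0 160.0
1.7 180.0 10.0 159.0
1.8 196.0 11.0 156.0
```

Emit:
{"method": "play_rows", "body": {
  "commands": "0 1 0 16 0;0 3 0 32 0;0 7 0 47 0;0 13 1 62 0;0 20 1 77 0;0 28 2 90 0;0 38 2 103 0;0 48 3 115 0;0 60 3 125 0;0 60 3 125 0"
}}

```text
time: 3.42
ee_pos: [0.5399, -0.0385, 0.188]
tcp_rot: [179.8, -0.0, 93.5]
wrist_force: [-8.8, 2.3, 10.0]
opening: 0.009
```

```bash
python3 - <<'E'
from h import *
crop("side",225,100,365,220,5,"s3.png"); o=get_obs(); print(o['ee_pos'],o['wrist_force'])
E
```

```text
[ 0.53901269 -0.03857057  0.18731543] [-8.33018768  3.56772491  8.70533023]
```

View pics/s3.png

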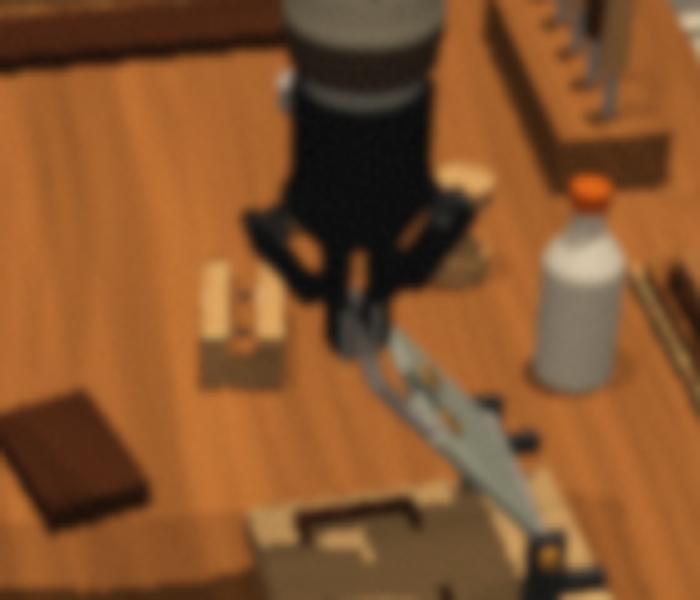

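Emit:
{"method": "play_rows", "body": {
  "commands": "0 13 1 10 0;0 27 2 18 0;0 42 3 24 0;0 57 4 29 0;0 73 4 33 0;0 88 5 35 0;0 104 6 35 0;0 120 7 34 0;0 134 8 31 0;0 134 8 31 0"
}}

```text
time: 4.3
ee_pos: [0.6754, -0.0304, 0.2169]
tcp_rot: [179.7, -0.0, 93.5]
wrist_force: [0.9, 2.5, 5.9]
opening: 0.0087
```

```bash
python3 - <<'E'
from h import *
crop("side",225,80,385,200,5,"s4.png"); o=get_obs(); print(o['ee_pos'],o['wrist_force'])
E
```

```text
[ 0.67445317 -0.03043533  0.21708821] [1.34148733 1.51852309 5.04622025]
```

View pics/s4.png

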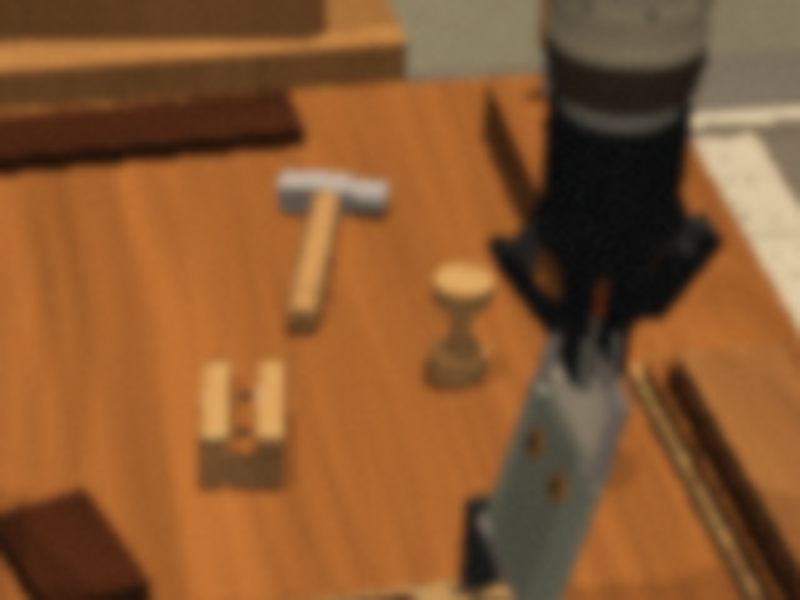

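Emit:
{"method": "play_rows", "body": {
  "commands": "0 10 1 -3 0;0 20 1 -6 0;0 20 1 -6 0;0.45 20 1 -6 0;0.45 20 1 -6 0;0.45 20 1 -6 0;0.45 20 1 15 0;0.45 20 1 45 0;0.45 20 1 60 0;0.45 20 1 60 0"
}}

```text
time: 5.18
ee_pos: [0.6929, -0.0303, 0.2798]
tcp_rot: [179.7, 0.0, 93.5]
wrist_force: [-0.6, -0.3, 0.7]
opening: 0.0385
```

```bash
python3 - <<'E'
from h import *
crop("side",225,80,385,200,5,"s5.png"); o=get_obs(); print(o['ee_pos'],o['wrist_force'])
E
```

```text
[ 0.69301071 -0.03022891  0.27746895] [ 0.59440428 -0.4809808   0.37733442]
```

View pics/s5.png

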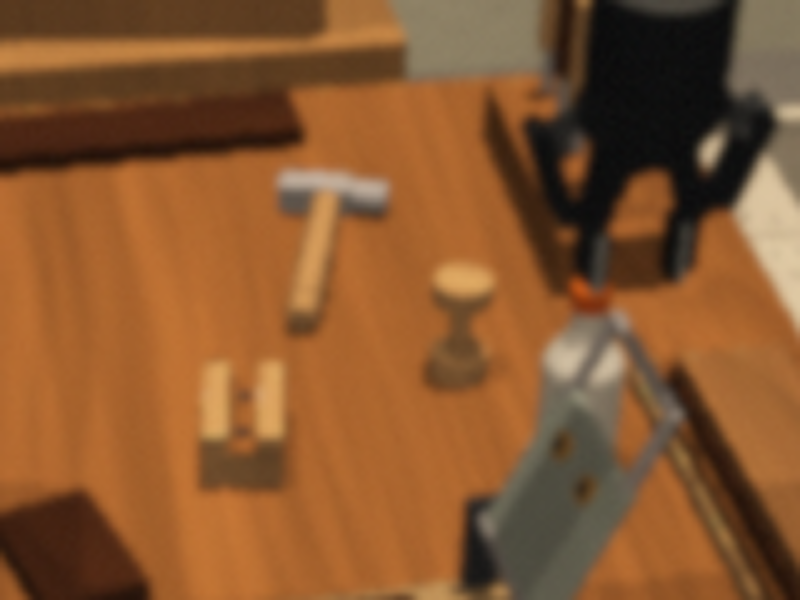

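Emit:
{"method": "play_rows", "body": {
  "commands": "1 -185 -167 0 8.8;1 -185 -167 0 8.8;1 -185 -167 0 8.8;1 -185 -167 0 8.8;1 -185 -167 0 8.8;1 -185 -167 0 8.8;1 -185 -167 0 8.8;1 -185 -167 -40 8.8;1 -185 -167 -80 8.8;1 -185 -167 -120 8.8"
}}

```text
time: 6.07
ee_pos: [0.507, -0.1971, 0.1532]
tcp_rot: [180.0, 0.0, 102.2]
wrist_force: [-0.2, -0.6, -0.3]
opening: 0.0852
```

Emit:
{"method": "play_rows", "body": {
  "commands": "1 0 0 -40 0;1 0 0 -60 0;1 0 0 -60 0;1 0 0 -60 0"
}}

```text
time: 6.4
ee_pos: [0.5066, -0.1965, 0.0942]
tcp_rot: [-179.9, -0.1, 102.3]
wrist_force: [0.2, -0.2, 1.4]
opening: 0.0855
```

```bash
python3 - <<'E'
from h import *
crop("side",245,170,385,290,5,"s6.png"); o=get_obs(); print(o['ee_pos'],o['tcp_rot'])
crop("top",225,130,365,250,5,"t6.png")
E
```

```text
[ 0.50770525 -0.19696026  0.09605227] [1.79986874e+02 9.67739896e-03 1.02272512e+02]
```

View pics/s6.png

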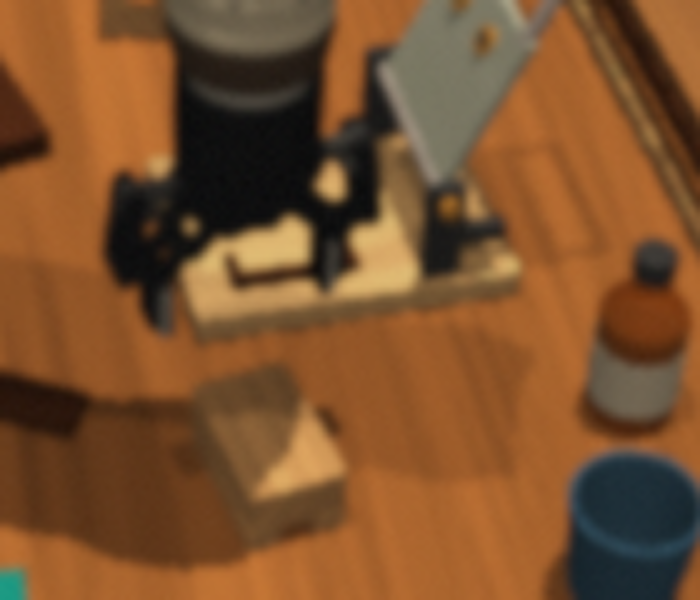

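View pics/t6.png

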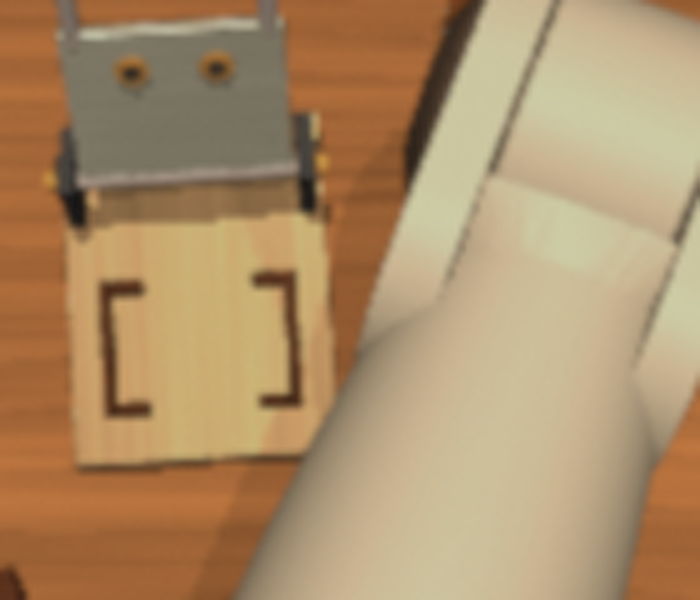

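Emit:
{"method": "play_rows", "body": {
  "commands": "1 0 0 -40 0;1 0 0 -75 0;1 0 0 -89 0;1 0 0 -89 0;0 0 0 -89 0;0 0 0 -89 0;0 0 0 -89 0;0 0 0 -89 0;0 0 0 -89 0",
  "force": 20
}}

```text
time: 7.25
ee_pos: [0.5094, -0.1977, 0.0091]
tcp_rot: [179.8, 0.1, 102.3]
wrist_force: [0.4, 0.6, 7.6]
opening: 0.056
```

Emit:
{"method": "play_rows", "body": {
  "commands": "0 0 0 6 0;0 0 0 12 0;0 0 0 25 0;0 0 0 40 0;0 0 0 60 0;0 0 0 80 0;0 0 0 80 0;0 0 0 80 0;0 0 0 80 0"
}}

```text
time: 8.0
ee_pos: [0.5074, -0.1969, 0.0857]
tcp_rot: [-180.0, -0.0, 102.3]
wrist_force: [1.4, 0.2, -2.0]
opening: 0.056
```

```bash
python3 - <<'E'
from h import *
crop("side",245,170,385,290,5,"s7.png"); o=get_obs(); print(o['ee_pos'],o['tcp_rot'],o['wrist_force'],o['torque'],o['opening'])
T=lambda x,y:((x+.5)/5-.5+225,(y+.5)/5-.5+130)
P=np.array([onz("top",*T(*p),.03) for p in((98,286),(104,416),(300,404),(294,272))]);print(P,P.mean(0))
e=[P[(i+1)%4]-P[i] for i in range(4)]; print([(np.linalg.norm(v).round(4),np.degrees(np.arctan2(v[1],v[0])).round(1)) for v in e])
E
```

```text
[ 0.50713156 -0.19683163  0.08522557] [-1.79928086e+02 -4.93922733e-02  1.02269876e+02] [-0.32737572  0.13587761 -2.95561382] [ 0.05167066  0.00634978 -0.00041888] 0.055984773522254394
[[ 0.5868  0.0213]
 [ 0.5116  0.0165]
 [ 0.5185 -0.0936]
 [ 0.595  -0.0901]] [ 0.552975 -0.036475]
[(np.float64(0.0754), np.float64(-176.3)), (np.float64(0.1103), np.float64(-86.4)), (np.float64(0.0766), np.float64(2.6)), (np.float64(0.1117), np.float64(94.2))]
```

View pics/s7.png

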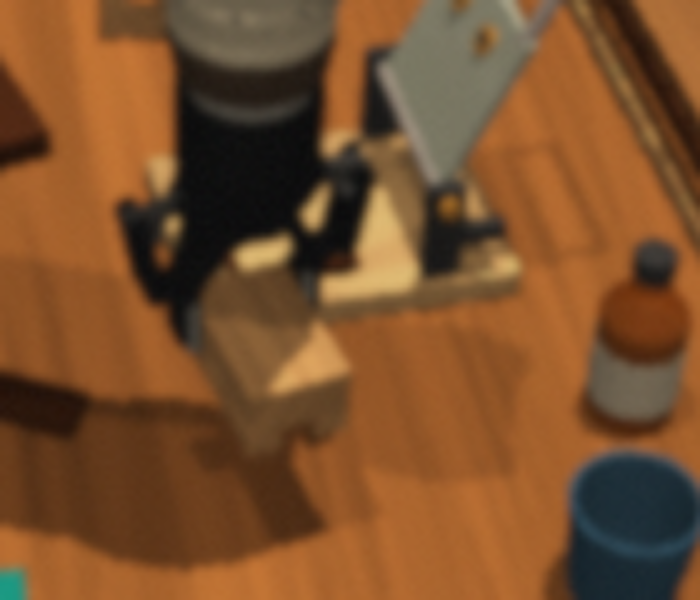

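Emit:
{"method": "play_rows", "body": {
  "commands": "0.5 0 0 -10 0;0.5 0 0 -15 0;0.6 0 0 -15 0;0.6 0 0 -15 0;0.62 0 0 -15 0;0.62 0 0 -15 0;0.64 0 0 -15 0;0.64 0 0 -15 0"
}}

```text
time: 8.72
ee_pos: [0.5078, -0.197, 0.0716]
tcp_rot: [180.0, 0.0, 102.3]
wrist_force: [-0.8, 0.8, -1.7]
opening: 0.0556
```

```bash
python3 - <<'E'
from h import *
crop("side",245,170,385,290,5,"s8.png"); o=get_obs(); print(o['ee_pos'],o['tcp_rot'],o['wrist_force'],o['torque'],o['opening'])
E
```

```text
[ 0.50778661 -0.19706782  0.07148986] [1.79983084e+02 1.31937092e-02 1.02272663e+02] [ 0.33079309 -0.28813438 -1.77176305] [0.0971393  0.01595296 0.02296879] 0.05562720846044528
```

View pics/s8.png

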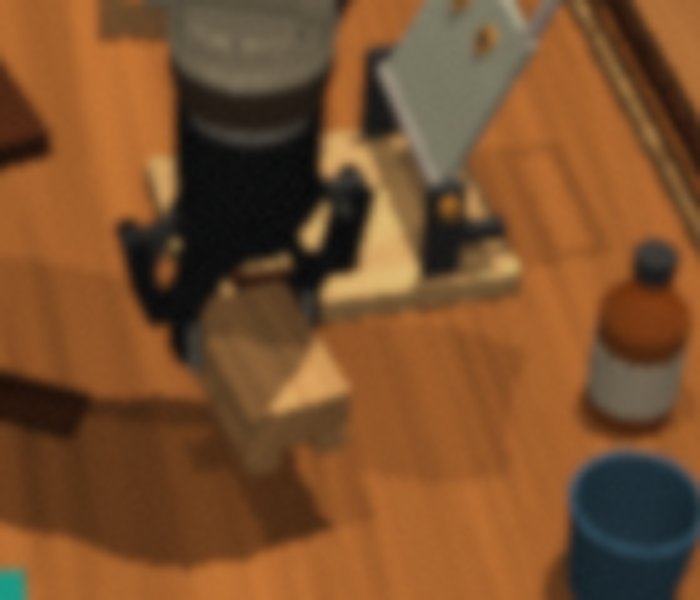

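Emit:
{"method": "play_rows", "body": {
  "commands": "0.645 0 0 0 0;0.645 0 0 0 0;0.648 0 0 0 0;0.648 0 0 0 0;0.651 0 0 0 0;0.651 0 0 0 0"
}}

```text
time: 9.27
ee_pos: [0.5076, -0.197, 0.0713]
tcp_rot: [-180.0, 0.0, 102.3]
wrist_force: [0.9, 0.3, -1.5]
opening: 0.0556
```

```bash
python3 - <<'E'
from h import *
crop("side",245,170,385,290,5,"s9.png"); o=get_obs(); print(o['ee_pos'],o['tcp_rot'],o['wrist_force'],o['torque'],o['opening'])
E
```

```text
[ 0.50765611 -0.197016    0.07127537] [-1.79999592e+02 -2.20772303e-03  1.02269126e+02] [-0.15665371 -0.23906724 -1.49871277] [ 0.12823875 -0.0571588  -0.01097687] 0.05580361866074163
```

View pics/s9.png

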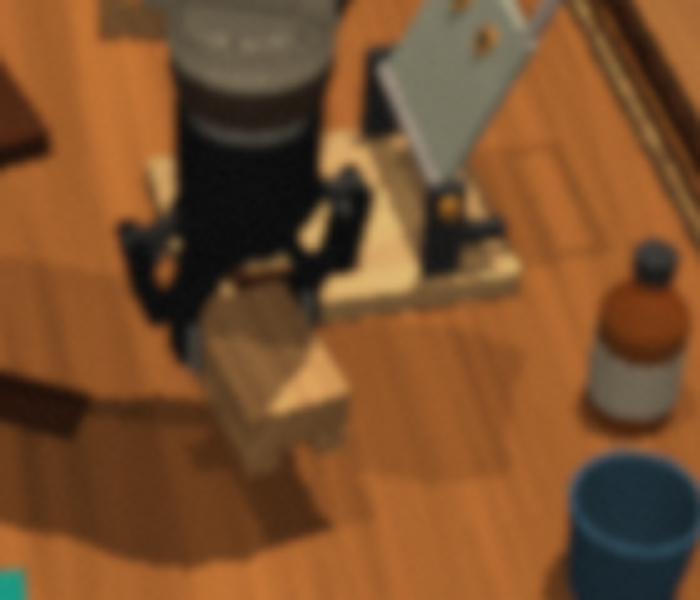

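Emit:
{"method": "play_rows", "body": {
  "commands": "0.651 0 0 -20 0;0.651 0 0 -40 0;0.651 0 0 -45 0;0.655 0 0 -45 0;0.655 0 0 -45 0;0.658 0 0 -45 0;0.658 0 0 -45 0"
}}

```text
time: 9.9
ee_pos: [0.5085, -0.1973, 0.0278]
tcp_rot: [179.9, 0.1, 102.3]
wrist_force: [0.1, 0.2, 0.7]
opening: 0.0562
```

```bash
python3 - <<'E'
from h import *
crop("side",245,170,385,290,5,"s10.png"); o=get_obs(); print(o['ee_pos'],o['tcp_rot'],o['wrist_force'],o['torque'],o['opening'])
E
```

```text
[ 0.508409   -0.19729306  0.02760526] [1.79904795e+02 6.49910597e-02 1.02273798e+02] [-0.48250288 -0.66322399  0.68841668] [-0.00039142 -0.01096986  0.02497407] 0.056636243212523495
```

View pics/s10.png

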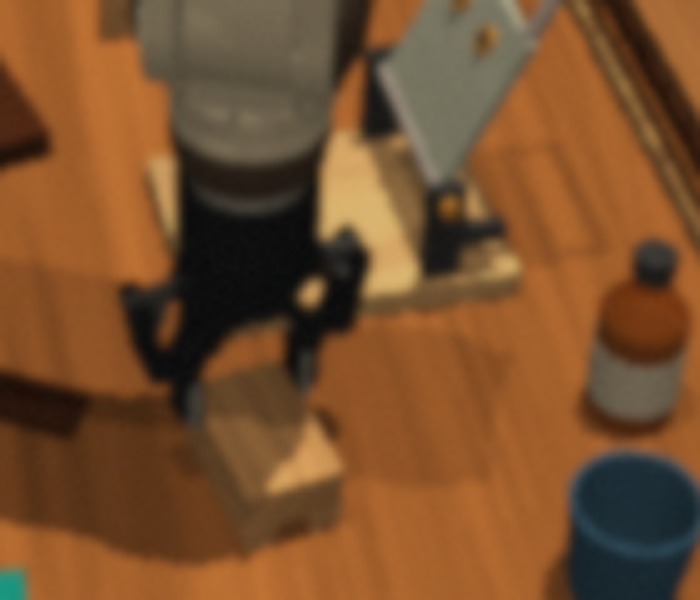

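Emit:
{"method": "play_rows", "body": {
  "commands": "0.8 0 0 0 0;0.8 0 0 0 0;0.8 -3.4 15.6 3 0;0.8 -3.4 15.6 3 0;0 -3.4 15.6 3 0;0 -3.4 15.6 3 0;0 -3.4 15.6 3 0;0 -3.4 15.6 3 0;0 -3.4 15.6 3 0",
  "force": 20
}}

```text
time: 10.7
ee_pos: [0.5045, -0.1811, 0.0298]
tcp_rot: [180.0, -0.0, 102.3]
wrist_force: [-0.6, 4.0, 5.5]
opening: 0.0548
```

```bash
python3 - <<'E'
from h import *
crop("side",245,170,385,290,5,"s11.png"); o=get_obs(); print(o['ee_pos'],o['tcp_rot'],o['wrist_force'],o['torque'],o['opening'])
E
```

```text
[ 0.50450362 -0.18112328  0.02983186] [ 1.79953782e+02 -2.83289516e-02  1.02290967e+02] [-0.90972236  3.42387712  5.57413348] [0.71876132 0.28791576 0.06312353] 0.054936153240314735
```

View pics/s11.png

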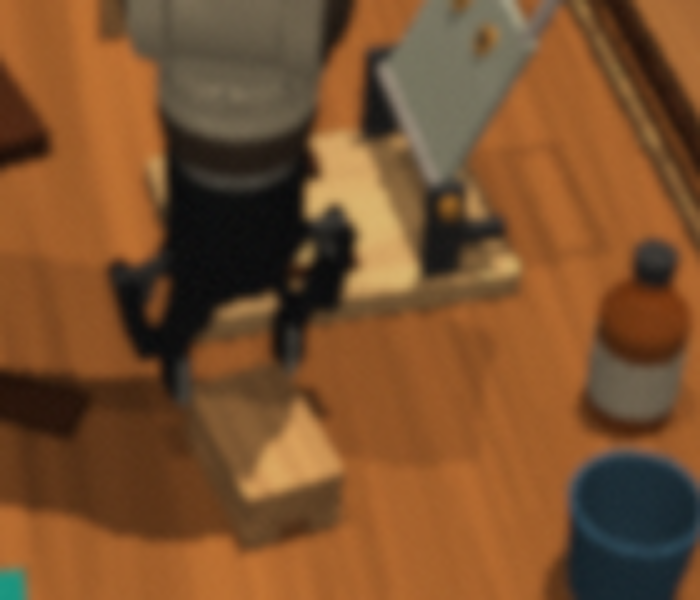

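Emit:
{"method": "play_rows", "body": {
  "commands": "0 0 0 3 0;0 0 0 6 0;0 0 0 10 0;0 0 0 15 0;0 0 0 20 0;0 0 0 25 0;0 0 0 25 0;0 0 0 25 0"
}}

```text
time: 11.42
ee_pos: [0.5045, -0.1815, 0.0547]
tcp_rot: [180.0, 0.0, 102.3]
wrist_force: [0.9, 0.0, -1.8]
opening: 0.0553
```

```bash
python3 - <<'E'
from h import *
crop("side",245,170,385,290,5,"s12.png"); o=get_obs(); print(o['ee_pos'],o['tcp_rot'],o['wrist_force'],o['torque'],o['opening'])
E
```

```text
[ 0.50430353 -0.18145812  0.05434101] [1.79991617e+02 6.51469073e-03 1.02271577e+02] [-0.38827648 -0.44274288 -1.17373629] [0.03598012 0.02274332 0.04944452] 0.0549598230678029
```

View pics/s12.png

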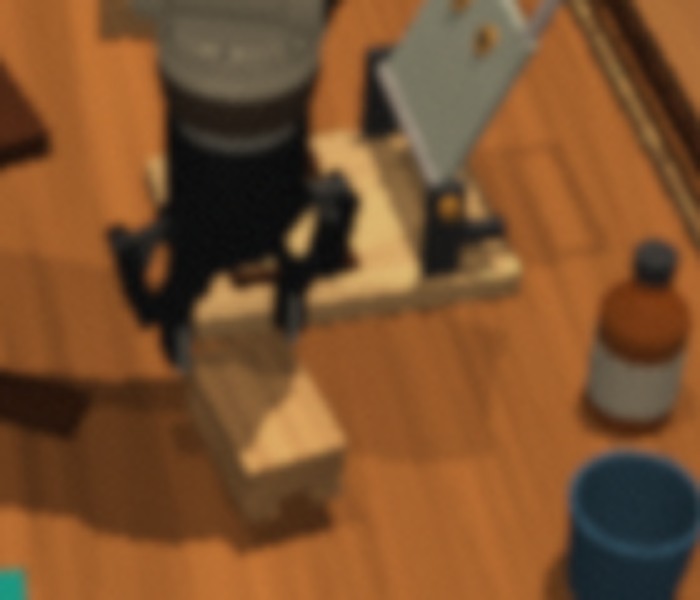

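Emit:
{"method": "play_rows", "body": {
  "commands": "0 0 0 -15 0;0 0 0 -24 0;0 0 0 -25 0;0.9 0 0 -25 0;0.9 0 0 -25 0;0.9 0 0 -25 0;1 9 -43 -25 0;1 19 -87 -25 0;1 19 -87 -35 0;1 19 -87 -35 0"
}}

```text
time: 12.3
ee_pos: [0.5228, -0.2703, 0.0176]
tcp_rot: [-179.9, -0.0, 102.1]
wrist_force: [-0.5, 0.4, -1.3]
opening: 0.0857
```

```bash
python3 - <<'E'
from h import *
crop("side",245,170,385,290,5,"s13.png"); o=get_obs(); print(o['ee_pos'],o['tcp_rot'],o['wrist_force'],o['torque'],o['opening'])
crop("top",245,130,385,250,5,"t13.png");
E
```

```text
[ 0.52247259 -0.26887283  0.01803411] [-1.79900586e+02 -9.11474452e-02  1.02169035e+02] [ 0.17800183  0.21046349 -0.79412663] [ 0.04577939 -0.01476932 -0.03370253] 0.08508494705029548
```

View pics/s13.png

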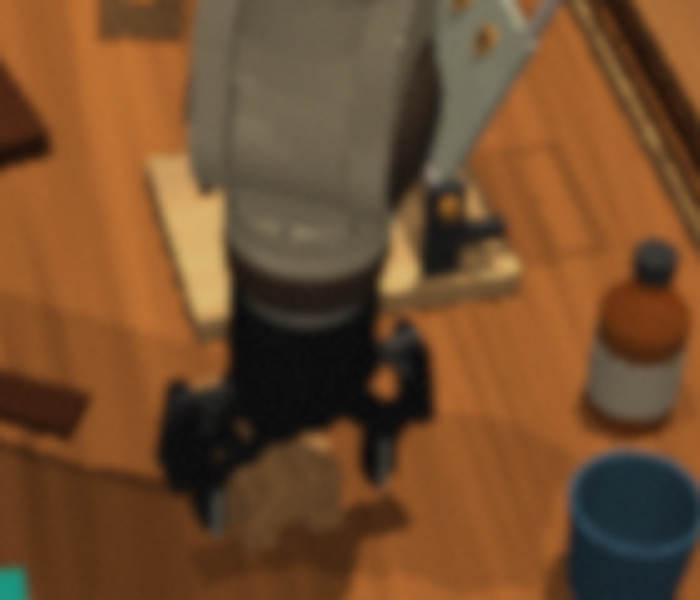

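View pics/t13.png

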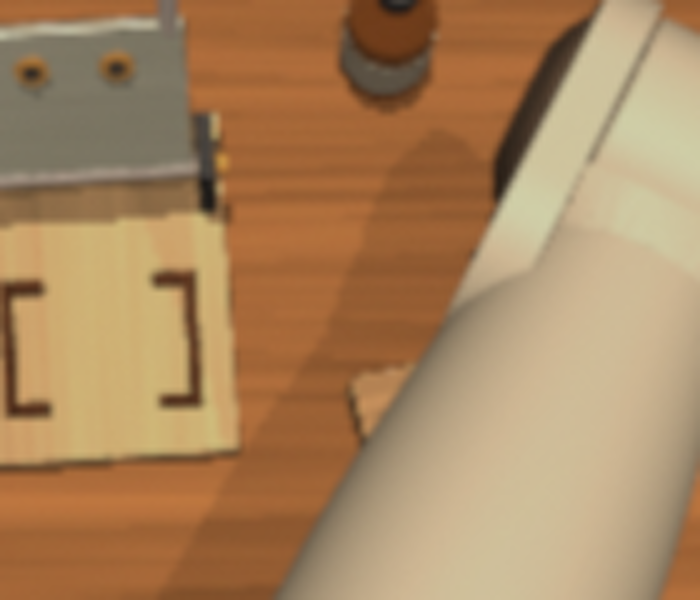

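Emit:
{"method": "play_rows", "body": {
  "commands": "0 0 0 0 0;0 0 0 0 0;0 0 0 0 0;0 0 0 0 0;0 0 0 5 0;0 0 0 10 0;0 8 20 13 -4;0 18 40 13 -9;0 25 62 13 -9;0 25 62 13 -9"
}}

```text
time: 13.23
ee_pos: [0.5493, -0.2035, 0.0328]
tcp_rot: [180.0, -0.0, 93.4]
wrist_force: [0.8, 0.2, -2.1]
opening: 0.0556
```

```bash
python3 - <<'E'
from h import *
crop("side",245,170,385,290,5,"s14.png"); o=get_obs(); print(o['ee_pos'],o['tcp_rot'],o['wrist_force'],o['torque'],o['opening'])
crop("top",245,130,385,250,5,"t14.png");
E
```

```text
[ 0.54885104 -0.20487624  0.03270574] [ 1.79985409e+02 -1.66182854e-03  9.34275469e+01] [-0.22188616 -0.60642507 -1.89438974] [-0.10065     0.01542829  0.02015099] 0.055402475594981106
```

View pics/s14.png

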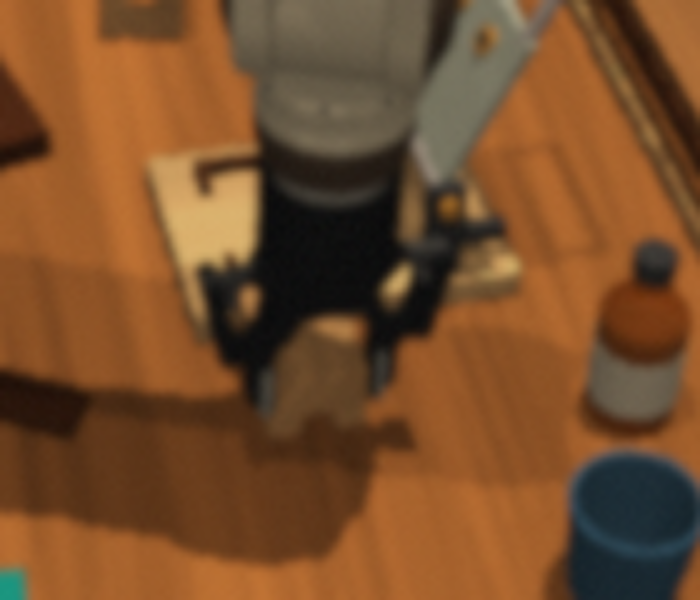

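View pics/t14.png

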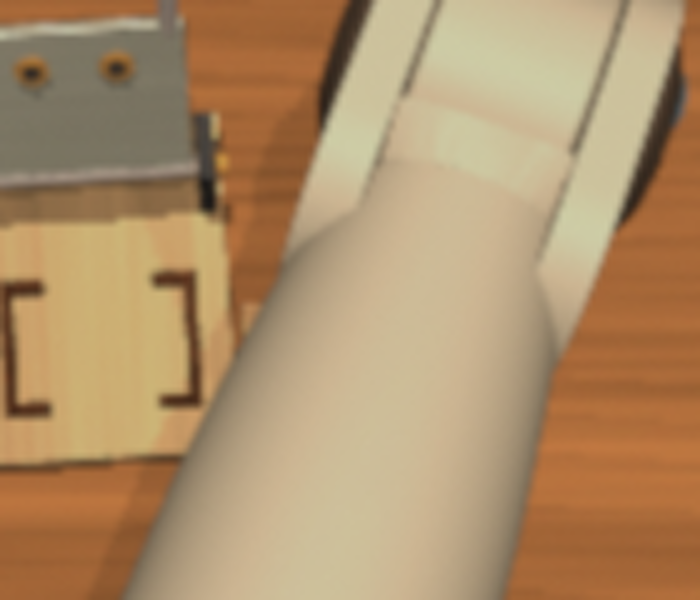

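Emit:
{"method": "play_rows", "body": {
  "commands": "0 0 3 0 0;0 0 6 0 0;0 0 8 0 0"
}}

```text
time: 13.58
ee_pos: [0.5481, -0.199, 0.0324]
tcp_rot: [-180.0, 0.0, 93.2]
wrist_force: [-0.9, -12.0, 3.1]
opening: 0.0558
```

Emit:
{"method": "play_rows", "body": {
  "commands": "0 0 2 6 0;0 0 5 12 0;0 0 9 18 0;0 -1 12 23 0;0 -1 17 28 0;0 -1 21 33 0;0 -1 21 33 0"
}}

```text
time: 14.17
ee_pos: [0.5478, -0.1767, 0.0667]
tcp_rot: [179.9, 0.0, 93.3]
wrist_force: [-1.2, -3.8, 1.2]
opening: 0.0554
```

```bash
python3 - <<'E'
from h import *
crop("side",245,170,385,290,5,"s15.png"); o=get_obs(); print(o['ee_pos'],o['tcp_rot'],o['wrist_force'],o['torque'],o['opening'])
E
```

```text
[ 0.54773402 -0.17692208  0.066199  ] [1.79922851e+02 9.29067587e-03 9.33141836e+01] [ 0.72404768 -3.11563462  1.33331784] [-0.57495373 -0.06311066 -0.01842932] 0.05548559551827434
```

View pics/s15.png

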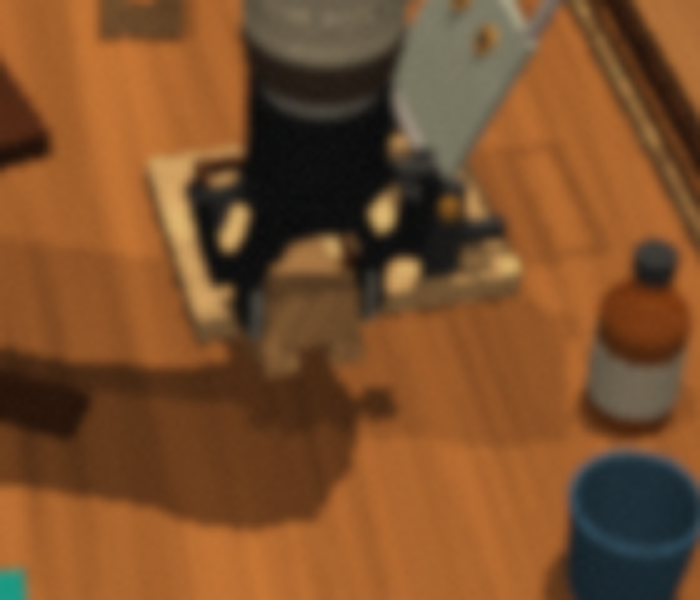

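```bash
python3 - <<'E'
from h import *
crop("side",275,190,345,250,10,"s16.png"); crop("top",245,130,385,250,5,"t16.png");
E
```

```text
(no output)
```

View pics/s16.png

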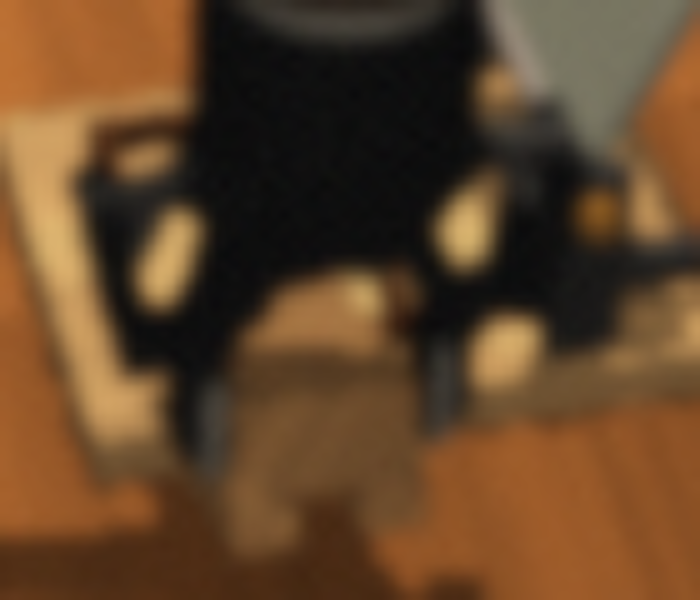

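View pics/t16.png

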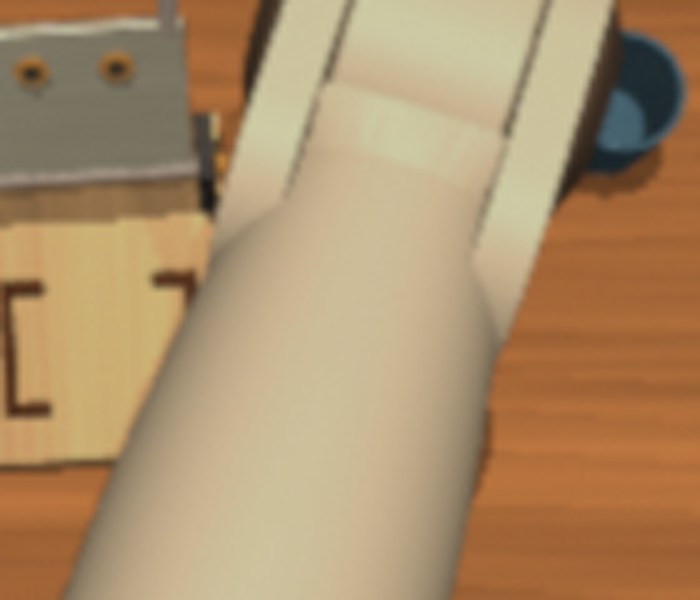

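```bash
cat >> h.py <<'E'
def hyp(P,th,L=83,d=37,yaw=3.3,a=7,u=1):
    # P grip axis pos; returns side pixels of corners; u: direction sign of A->B along jig y
    s=np.radians(yaw); ex=np.array([np.cos(s),np.sin(s),0]); ey=np.array([-np.sin(s),np.cos(s),0])*u; ez=np.array([0,0,1.])
    c,t=np.cos(th),np.sin(th); l=c*ey-t*ez; n=t*ey+c*ez  # l toward B, n = back normal
    out={}
    for en,al in(("A",-a),("B",L)):
        for fn,b in(("back",44-d),("slot",-d)):
            for w in(-28,28): out[en+fn+("-"if w<0 else"+")]=np.array(P)+(al*l+b*n+w*ex)/1000
    return out
E
python3 - <<'E'
from h import *
o=get_obs(); p=o['ee_pos']
for th,f in((0,0),(.3,0),(.45,0)):
    P=p+np.array([0.003*0,0,.017]); P[1]-=.004*0
    # pad centre is 4mm outward of patch centre
    P=P+np.array([-.0002,.004,0])
    print(th,{k:(((proj("side",v)-[275,190])*10)).round() for k,v in hyp(P,th).items() if k[0]=="A"})
E
```

```text
0 {'Aback-': array([219., 416.]), 'Aback+': array([418., 386.]), 'Aslot-': array([215., 529.]), 'Aslot+': array([410., 500.])}
0.3 {'Aback-': array([217., 405.]), 'Aback+': array([416., 376.]), 'Aslot-': array([225., 547.]), 'Aslot+': array([420., 517.])}
0.45 {'Aback-': array([216., 400.]), 'Aback+': array([415., 371.]), 'Aslot-': array([229., 551.]), 'Aslot+': array([425., 521.])}
```

Emit:
{"method": "play_rows", "body": {
  "commands": "0 0 5 5 0;0 0 10 9 0;0 -1 16 13 0;0 -1 22 17 0;0 -1 28 20 0;0 -2 34 22 0;0 -2 39 23 0;0 -2 39 23 0"
}}

```text
time: 14.98
ee_pos: [0.5455, -0.1376, 0.0892]
tcp_rot: [179.9, 0.0, 93.3]
wrist_force: [-1.2, -2.1, 5.7]
opening: 0.0553
```

```bash
python3 - <<'E'
from h import *
crop("side",275,190,345,250,10,"s17.png"); 
o=get_obs(); p=o['ee_pos']; print(p,o['wrist_force'],o['torque'])
for th,f in((.45,0),(.8,0),(1.,0),(1.2,0)):
    P=p+np.array([0,0.004,.017])
    print(th,{k:(((proj("side",v)-[275,190])*10)).round() for k,v in hyp(P,th).items() if 'slot' in k or k[0]=='A'})
E
```

```text
[ 0.54556784 -0.13787056  0.08911867] [-0.76473596 -1.97293396  5.86189356] [-0.42463955  0.26516792  0.0097844 ]
0.45 {'Aback-': array([186., 241.]), 'Aback+': array([383., 213.]), 'Aslot-': array([199., 392.]), 'Aslot+': array([394., 363.]), 'Bslot-': array([134., 302.]), 'Bslot+': array([317., 276.])}
0.8 {'Aback-': array([184., 231.]), 'Aback+': array([380., 204.]), 'Aslot-': array([207., 389.]), 'Aslot+': array([404., 360.]), 'Bslot-': array([154., 403.]), 'Bslot+': array([338., 376.])}
1.0 {'Aback-': array([182., 227.]), 'Aback+': array([378., 200.]), 'Aslot-': array([211., 380.]), 'Aslot+': array([409., 351.]), 'Bslot-': array([167., 455.]), 'Bslot+': array([352., 428.])}
1.2 {'Aback-': array([180., 224.]), 'Aback+': array([376., 197.]), 'Aslot-': array([213., 366.]), 'Aslot+': array([412., 337.]), 'Bslot-': array([181., 501.]), 'Bslot+': array([368., 473.])}
```

View pics/s17.png

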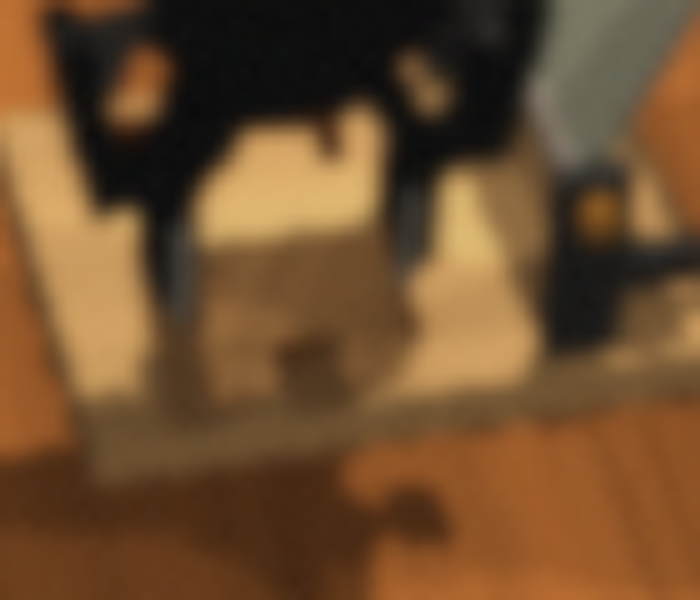

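Emit:
{"method": "play_rows", "body": {
  "commands": "0 0 5 1 0;0 -1 10 2 0;0 -1 14 2 0;0 -1 14 12 0;0 -1 0 35 0;0 -1 -30 40 0;0 -2 -70 40 0;0 -2 -110 40 0;0 -2 -120 40 0;0 -2 -120 40 0"
}}

```text
time: 15.87
ee_pos: [0.5426, -0.2607, 0.1275]
tcp_rot: [-179.9, -0.1, 93.1]
wrist_force: [0.8, 0.5, -2.0]
opening: 0.0556
```

```bash
python3 - <<'E'
from h import *
crop("side",245,170,385,290,5,"s18.png"); 
o=get_obs(); p=o['ee_pos']; print(p,o['wrist_force'],o['torque'])
for th,f in((.8,0),(1.,0),(1.2,0)):
    P=p+np.array([0,0.004,.017])
    print(th,{k:(((proj("side",v)-[245,170])*5)).round() for k,v in hyp(P,th).items() if 'slot' in k or k[0]=='A'})
E
```

```text
[ 0.54271492 -0.25901322  0.1275721 ] [ 0.36344462  0.78617992 -1.05667652] [-0.0023618  -0.0349499   0.01884728]
0.8 {'Aback-': array([278., 318.]), 'Aback+': array([387., 302.]), 'Aslot-': array([292., 406.]), 'Aslot+': array([399., 388.]), 'Bslot-': array([259., 406.]), 'Bslot+': array([360., 390.])}
1.0 {'Aback-': array([278., 316.]), 'Aback+': array([385., 300.]), 'Aslot-': array([294., 401.]), 'Aslot+': array([402., 384.]), 'Bslot-': array([267., 434.]), 'Bslot+': array([368., 418.])}
1.2 {'Aback-': array([277., 314.]), 'Aback+': array([384., 298.]), 'Aslot-': array([296., 394.]), 'Aslot+': array([404., 377.]), 'Bslot-': array([275., 461.]), 'Bslot+': array([378., 444.])}
```

View pics/s18.png

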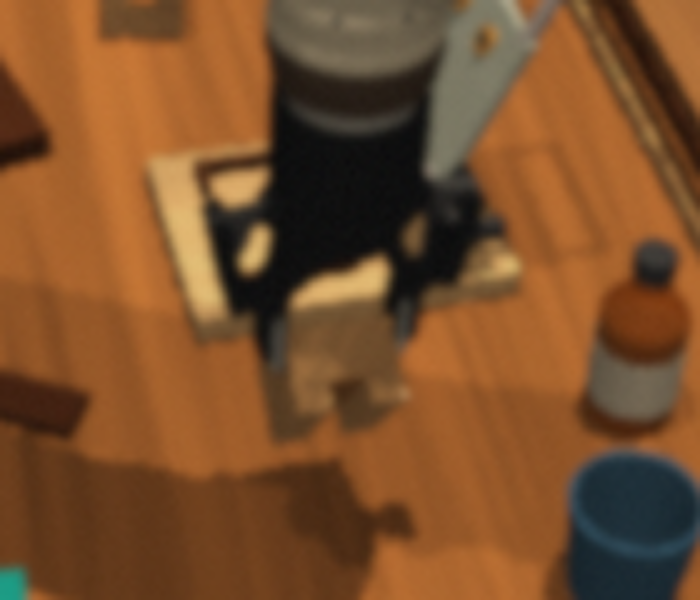

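Emit:
{"method": "play_rows", "body": {
  "commands": "0 -20 -40 -10 0;0 -20 -40 -30 0;0 -20 -40 -44 0;0 -20 -40 -50 0;0 -20 -40 -53 0;0 -20 -40 -56 0;0 -20 -40 -56 0"
}}

```text
time: 16.5
ee_pos: [0.5237, -0.2976, 0.0725]
tcp_rot: [180.0, -0.0, 93.3]
wrist_force: [1.0, -0.6, -2.2]
opening: 0.0554
```

Emit:
{"method": "play_rows", "body": {
  "commands": "0 0 0 -2 0;0 0 0 -4 0;0 0 0 -6 0;0 0 0 -6 0"
}}

```text
time: 16.83
ee_pos: [0.5247, -0.2998, 0.0707]
tcp_rot: [179.7, 0.3, 93.3]
wrist_force: [-5.9, -1.3, 18.5]
opening: 0.0558
```

Emit:
{"method": "play_rows", "body": {
  "commands": "0 0 3 3 0;0 0 9 3 0;0 -1 15 3 0;0 -1 21 2 0;0 -1 27 1 0;0 -2 33 -1 0;0 -2 40 -3 0;0 -2 40 -3 0"
}}

```text
time: 17.5
ee_pos: [0.522, -0.2576, 0.0658]
tcp_rot: [179.8, 0.1, 93.3]
wrist_force: [-5.2, 1.7, 16.4]
opening: 0.0553
```

```bash
python3 - <<'E'
from h import *
crop("side",245,190,385,310,5,"s19.png"); 
o=get_obs(); p=o['ee_pos']; print(p,o['wrist_force'],o['torque'])
for th,f in((1.,0),(1.3,0),(1.57,0)):
    P=p+np.array([0,0.004,.017])
    print(th,{k:(((proj("side",v)-[245,190])*5)).round() for k,v in hyp(P,th).items() if 'slot' in k or k[0]=='A'})
E
```

```text
[ 0.52202333 -0.25778999  0.06586104] [-5.18751091  2.14800115 16.51282997] [ 0.29784217  0.97840952 -0.058924  ]
1.0 {'Aback-': array([234., 303.]), 'Aback+': array([339., 288.]), 'Aslot-': array([250., 387.]), 'Aslot+': array([355., 370.]), 'Bslot-': array([227., 413.]), 'Bslot+': array([325., 398.])}
1.3 {'Aback-': array([233., 302.]), 'Aback+': array([338., 286.]), 'Aslot-': array([252., 377.]), 'Aslot+': array([358., 359.]), 'Bslot-': array([238., 451.]), 'Bslot+': array([338., 434.])}
1.57 {'Aback-': array([232., 300.]), 'Aback+': array([337., 284.]), 'Aslot-': array([252., 362.]), 'Aslot+': array([358., 346.]), 'Bslot-': array([248., 476.]), 'Bslot+': array([349., 459.])}
```

View pics/s19.png

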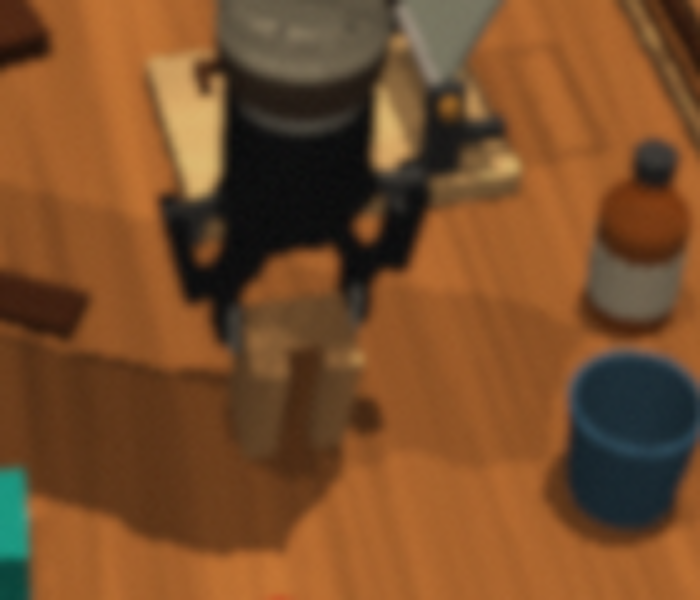

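Emit:
{"method": "play_rows", "body": {
  "commands": "0 0 4 0 0;0 0 6 0 0;0 0 6 2 0;0.75 0 6 2 0;0.8 0 6 2 0;0.8 0 6 2 0;0.8 0 6 40 0;0.8 0 6 70 0;0.8 0 50 70 0;0.8 0 50 70 0"
}}

```text
time: 18.38
ee_pos: [0.5221, -0.2055, 0.1354]
tcp_rot: [179.8, -0.0, 93.3]
wrist_force: [0.6, 0.8, -0.5]
opening: 0.0682
```

```bash
python3 - <<'E'
from h import *
crop("side",245,190,385,310,5,"s20.png"); crop("top",245,150,385,270,5,"t20.png")
o=get_obs(); p=o['ee_pos']; print(p,o['wrist_force'],o['torque'])
E
```

```text
[ 0.52139692 -0.20739744  0.1332726 ] [ 0.44524297 -0.24400253 -0.46429209] [-0.05407334  0.00545766  0.00519805]
```

View pics/s20.png

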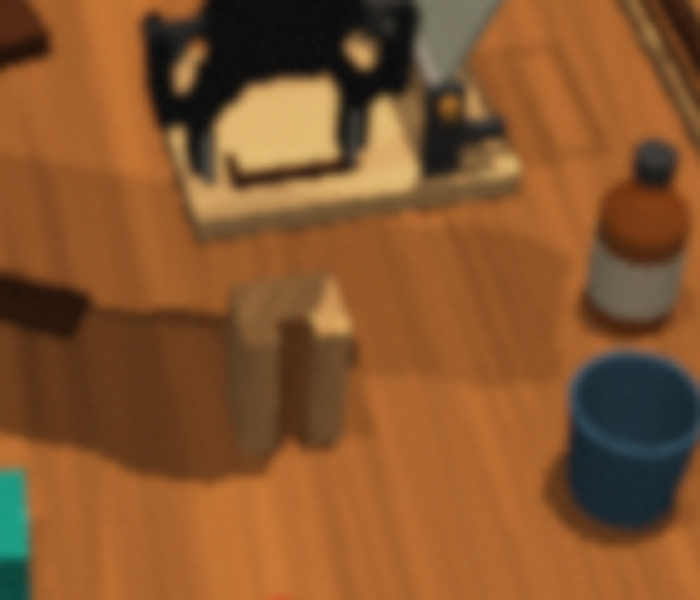

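View pics/t20.png

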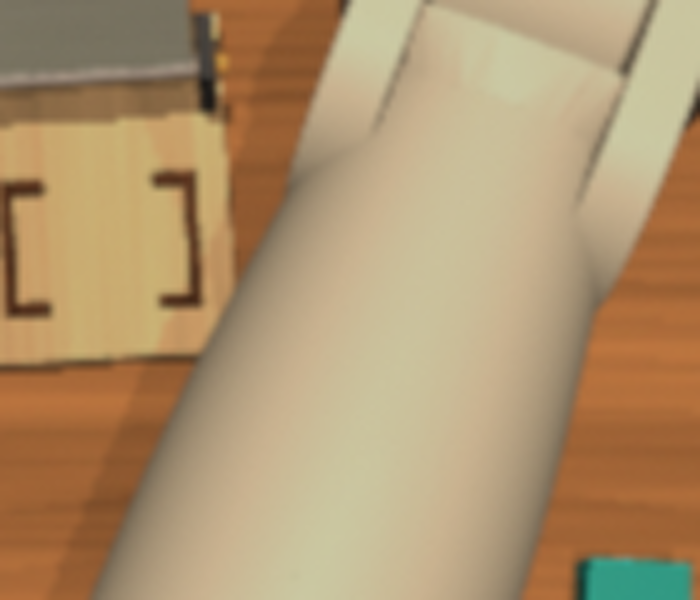

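```bash
python3 - <<'E'
from h import *
S=lambda x,y:((x+.5)/5-.5+245,(y+.5)/5-.5+190)
Q=np.array([onz("side",*S(*p),.09) for p in((232,288),(330,274),(352,333),(236,346))]);print(Q,Q.mean(0))
print(onz("side",*S(245,458),0),onz("side",*S(335,446),0))
E
```

```text
[[ 0.4942 -0.238 ]
 [ 0.547  -0.2357]
 [ 0.5499 -0.2789]
 [ 0.4894 -0.2787]] [ 0.520125 -0.257825]
[ 0.4959 -0.2784] [ 0.5453 -0.2775]
```

Emit:
{"method": "play_rows", "body": {
  "commands": "1 -1 -30 0 0;1 -1 -50 0 0;1 -1 -50 0 0;1 -1 -50 -40 0;1 -1 -50 -70 0;1 -1 -50 -79 0;1 -1 -50 -79 0;0.75 -1 -50 -79 0;0.7 -1 -50 -79 0;0 -1 -50 -79 0"
}}

```text
time: 19.32
ee_pos: [0.5214, -0.2589, 0.0565]
tcp_rot: [179.8, 0.1, 93.3]
wrist_force: [0.2, 0.5, 0.8]
opening: 0.0557
```

Emit:
{"method": "play_rows", "body": {
  "commands": "0 0 0 0 0;0 0 0 0 0;0 0 0 0 0"
}}

```text
time: 19.57
ee_pos: [0.5214, -0.2589, 0.0565]
tcp_rot: [179.8, 0.1, 93.3]
wrist_force: [1.0, -0.3, 6.1]
opening: 0.0555
```

```bash
python3 - <<'E'
from h import *
crop("side",245,190,385,310,5,"s21.png")
o=get_obs(); p=o['ee_pos']; print(p,o['wrist_force'],o['torque'])
E
```

```text
[ 0.52138423 -0.25892803  0.05650699] [0.28257117 0.07785568 7.22678386] [-0.00175884  0.19399955  0.02569782]
```

View pics/s21.png

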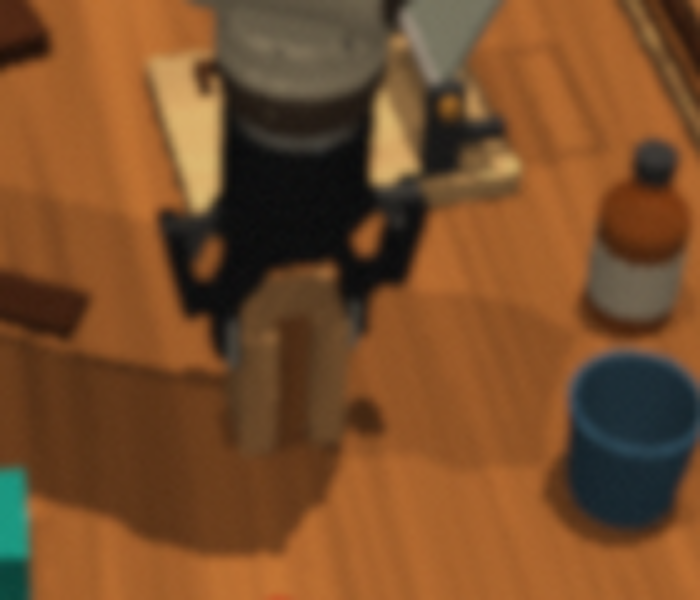

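Emit:
{"method": "play_rows", "body": {
  "commands": "0 0 0 6 0;0 0 0 9 0;0 -1 25 9 0;0 -3 55 9 0;0 -5 85 9 0;0 -6 110 9 0;0 -7 120 9 0;0 -7 128 9 0;0 -8 134 9 0;0 -8 140 9 0"
}}

```text
time: 20.45
ee_pos: [0.5127, -0.119, 0.064]
tcp_rot: [179.9, 0.1, 93.2]
wrist_force: [-0.1, -5.4, 3.0]
opening: 0.0556
```

```bash
python3 - <<'E'
from h import *
crop("side",245,170,385,290,5,"s22.png")
o=get_obs(); p=o['ee_pos']; print(p,o['wrist_force'],o['torque'])
E
```

```text
[ 0.51266647 -0.11824387  0.06387076] [ 0.609052   -2.94615901  2.38424555] [-0.93688885 -0.04791522  0.02543324]
```

View pics/s22.png

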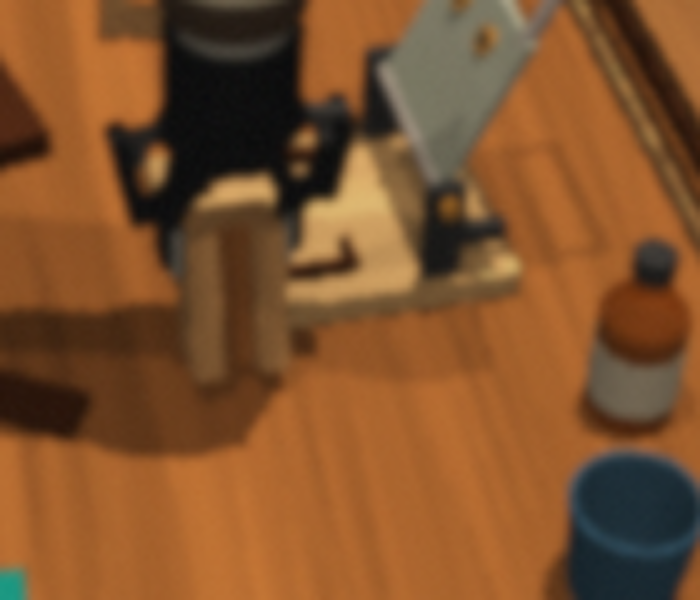

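Emit:
{"method": "play_rows", "body": {
  "commands": "0 0 7 0 0;0 -1 14 0 0;0 -1 21 -1 0;0 -1 28 -2 0;0 -2 35 -4 0;0 -2 38 -6 0;0 -2 38 -6 0"
}}

```text
time: 21.08
ee_pos: [0.5101, -0.0794, 0.0571]
tcp_rot: [-180.0, -0.1, 93.3]
wrist_force: [-0.5, -0.5, 0.1]
opening: 0.0556
```

```bash
python3 - <<'E'
from h import *
crop("side",245,170,385,290,5,"s23.png")
o=get_obs(); p=o['ee_pos']; print(p,o['wrist_force'],o['torque'])
E
```

```text
[ 0.510095   -0.07955477  0.05708141] [ 0.60120368 -0.85535284 -0.39428268] [-0.01204795  0.00236068 -0.00726461]
```

View pics/s23.png

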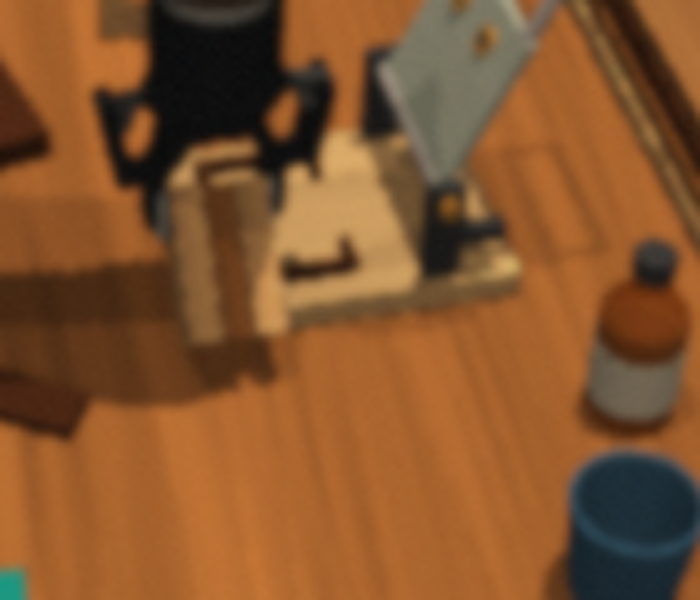

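Emit:
{"method": "play_rows", "body": {
  "commands": "0 0 0 20 0;0 3 -30 35 0;0 5 -70 35 0;0 8 -110 35 0;0 10 -150 35 0;0 10 -161 25 0;0 10 -161 10 0;0 10 -161 0 0;0 10 -161 -5 0;0 10 -161 -8 0"
}}

```text
time: 21.97
ee_pos: [0.5197, -0.2404, 0.0481]
tcp_rot: [-179.9, -0.1, 93.3]
wrist_force: [0.4, 0.0, -1.1]
opening: 0.0558
```

```bash
python3 - <<'E'
from h import *
crop("side",245,170,385,290,5,"s24.png")
o=get_obs(); p=o['ee_pos']; print(p,o['wrist_force'],o['torque'])
E
```

```text
[ 0.51989725 -0.24041227  0.04818887] [ 0.37202847  0.52289774 -1.2277809 ] [ 0.07179993  0.0636374  -0.00799102]
```

View pics/s24.png

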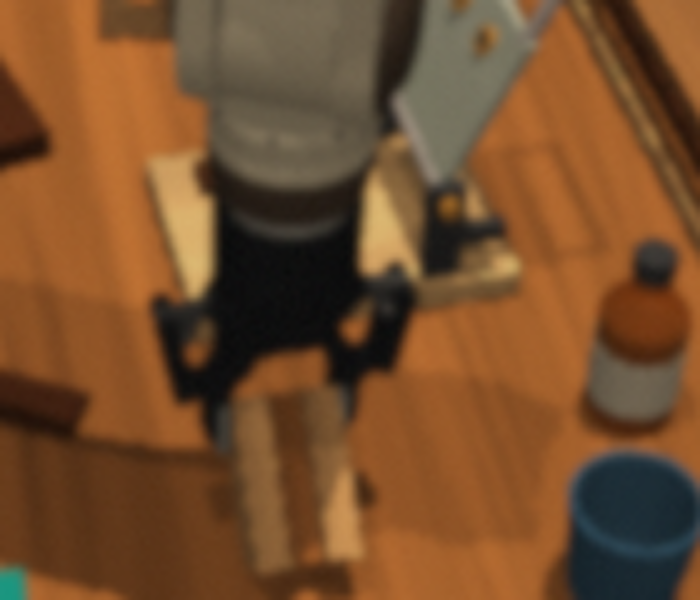

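Emit:
{"method": "play_rows", "body": {
  "commands": "0 0 2 -4 0;0 0 4 -8 0;0 0 7 -12 0;0 0 10 -16 0;0 0 12 -20 0;0 0 14 -24 0;0 0 16 -28 0;0 0 18 -32 0;0 0 18 -32 0"
}}

```text
time: 22.77
ee_pos: [0.5215, -0.2221, 0.0188]
tcp_rot: [179.8, -0.0, 93.4]
wrist_force: [0.4, 3.6, 4.0]
opening: 0.0558
```

```bash
python3 - <<'E'
from h import *
crop("side",245,170,385,290,5,"s25.png")
o=get_obs(); p=o['ee_pos']; print(p,o['wrist_force'],o['torque'])
E
```

```text
[ 0.52143189 -0.22233964  0.01884174] [0.82858933 1.55419116 3.27862362] [ 0.34552278 -0.11679175  0.00251223]
```

View pics/s25.png

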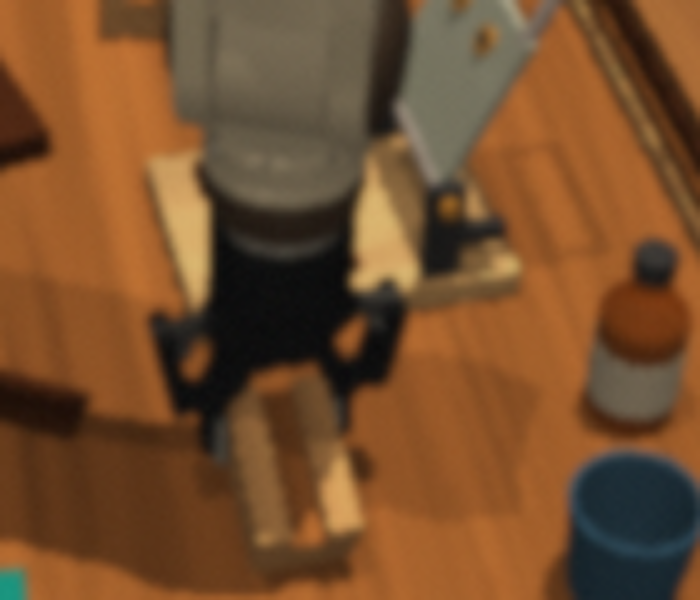

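Emit:
{"method": "play_rows", "body": {
  "commands": "0 0 2 -3 0;0 0 3 -6 0;0 0 4 -9 0;0 0 4 -12 0;0 0 4 -14 0;0 0 4 -14 0;0 0 4 -14 0"
}}

```text
time: 23.4
ee_pos: [0.5212, -0.2189, 0.0044]
tcp_rot: [179.9, 0.0, 93.3]
wrist_force: [0.9, 2.5, 4.4]
opening: 0.0558
```

```bash
python3 - <<'E'
from h import *
crop("side",245,170,385,290,5,"s26.png")
o=get_obs(); p=o['ee_pos']; print(p,o['wrist_force'],o['torque'])
E
```

```text
[ 0.52119714 -0.21903967  0.00432414] [0.63313025 2.32109516 4.24775236] [ 0.29032092 -0.25600905  0.10482618]
```

View pics/s26.png

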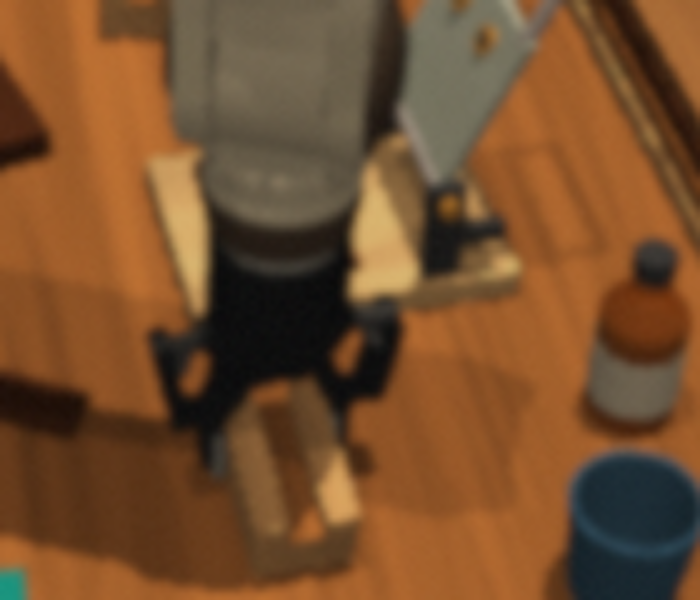

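Emit:
{"method": "play_rows", "body": {
  "commands": "0 0 1 -2 0;0 0 1 -4 0;0 0 1 -4 0;0.8 0 1 -4 0;0.9 0 1 -4 0;1 0 1 -4 0;1 0 1 30 0;1 0 1 70 0;1 0 1 110 0;1 -20 30 140 0"
}}

```text
time: 24.28
ee_pos: [0.5042, -0.1948, 0.1431]
tcp_rot: [179.8, 0.1, 93.1]
wrist_force: [0.7, -0.0, 1.4]
opening: 0.0854
```

Emit:
{"method": "play_rows", "body": {
  "commands": "1 -40 40 0 0;1 -70 80 0 0;1 -100 120 0 0;1 -120 160 0 0;1 -120 200 0 0;1 -120 220 0 0"
}}

```text
time: 24.78
ee_pos: [0.3818, 0.0208, 0.1405]
tcp_rot: [179.9, 0.0, 93.2]
wrist_force: [2.4, 0.6, -0.4]
opening: 0.0854
```

```bash
python3 - <<'E'
from h import *
crop("side",245,170,385,290,5,"s27.png"); crop("top",225,130,365,250,5,"t27.png")
o=get_obs(); p=o['ee_pos']; print(p,o['wrist_force'],o['time'])
E
```

```text
[0.38225634 0.02457181 0.14059074] [ 0.76423186 -1.04761173 -0.20592655] 24.8833
```

View pics/s27.png

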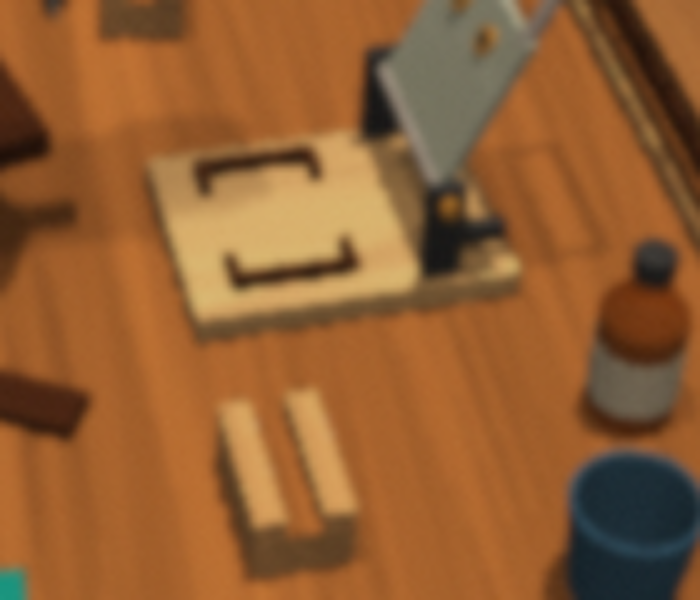

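View pics/t27.png

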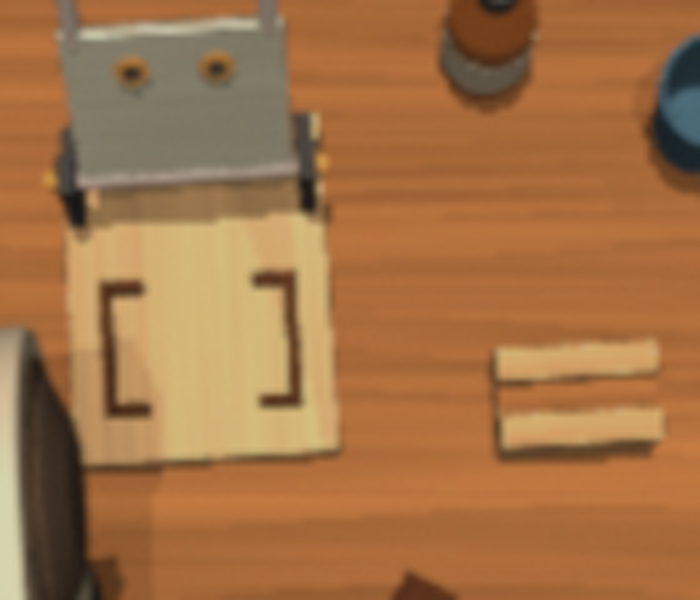

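```bash
python3 - <<'E'
from h import *
T=lambda x,y:((x+.5)/5-.5+225,(y+.5)/5-.5+130)
S=lambda x,y:((x+.5)/5-.5+245,(y+.5)/5-.5+170)
def rep(n,Q):
  e=[Q[(i+1)%4]-Q[i] for i in range(4)]; print(n,Q.mean(0).round(4),[(np.linalg.norm(v).round(4),np.degrees(np.arctan2(v[1],v[0])).round(1)) for v in e])
rep("blk top",np.array([onz("top",*T(*p),.044) for p in((495,347),(658,340),(664,437),(500,451))]))
rep("blk side",np.array([onz("side",*S(*p),.044) for p in((218,404),(313,388),(356,513),(251,530))]))
rep("cr top",np.array([onz("top",*T(*p),.03) for p in((99,284),(104,416),(301,404),(295,271))]))
rep("cr side",np.array([onz("side",*S(*p),.03) for p in((196,163),(315,149),(356,267),(229,285))]))
E
python3 - <<'E'
import cv2
for f,b,o in(("t27",(235,180,375,230),"t27z"),("s27",(275,190,355,250),"s27z")):
    a=cv2.imread(f"pics/raw_{f}.png"); x0,y0,x1,y1=b
    cv2.imwrite(f"pics/{o}.png",cv2.resize(a[y0:y1,x0:x1],None,fx=800/(x1-x0)//1,fy=800/(x1-x0)//1,interpolation=2))
E
```

```text
blk top [ 0.5217 -0.249 ] [(np.float64(0.0912), np.float64(-87.5)), (np.float64(0.055), np.float64(-178.2)), (np.float64(0.0912), np.float64(95.0)), (np.float64(0.0589), np.float64(1.8))]
blk side [ 0.5214 -0.249 ] [(np.float64(0.0541), np.float64(4.3)), (np.float64(0.0924), np.float64(-87.0)), (np.float64(0.0563), np.float64(-176.8)), (np.float64(0.0913), np.float64(91.6))]
cr top [ 0.5534 -0.0369] [(np.float64(0.0764), np.float64(-176.8)), (np.float64(0.1109), np.float64(-86.4)), (np.float64(0.0771), np.float64(2.7)), (np.float64(0.1116), np.float64(93.9))]
cr side [ 0.554  -0.0403] [(np.float64(0.0761), np.float64(1.7)), (np.float64(0.1105), np.float64(-88.4)), (np.float64(0.0772), np.float64(-177.0)), (np.float64(0.1122), np.float64(91.1))]
```

View pics/s27z.png

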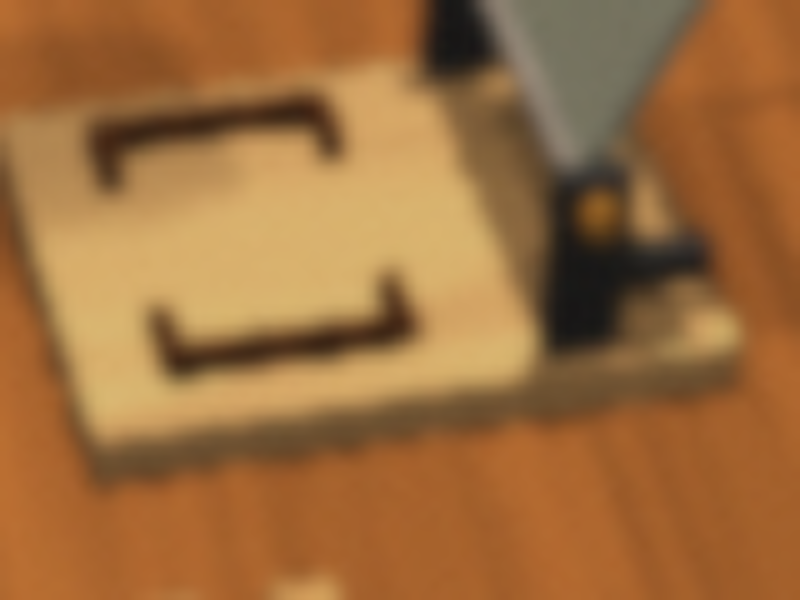

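Emit:
{"method": "play_rows", "body": {
  "commands": "1 139 -274 0 0;1 139 -274 0 0;1 139 -274 0 0;1 139 -274 0 0;1 139 -274 0 0;1 139 -274 0 0;1 139 -274 0 0;1 139 -274 0 0;1 139 -274 0 0;1 139 -274 -30 0",
  "force": 50
}}

```text
time: 25.72
ee_pos: [0.5244, -0.2566, 0.1144]
tcp_rot: [179.7, 0.2, 93.1]
wrist_force: [1.6, -0.9, 1.2]
opening: 0.0855
```

Emit:
{"method": "play_rows", "body": {
  "commands": "1 0 0 0 0;1 0 0 0 0"
}}

```text
time: 25.88
ee_pos: [0.521, -0.2534, 0.109]
tcp_rot: [-179.8, -0.1, 93.3]
wrist_force: [-0.0, -0.8, 0.4]
opening: 0.0852
```

Shift +4 mm in y, then descend and grip.

Emit:
{"method": "play_rows", "body": {
  "commands": "1 0.5 4 -35 0;1 0.5 4 -70 0;1 0.5 4 -90 0;1 0.5 4 -97 0;1 0.5 4 -97 0;0.7 0.5 4 -97 0;0 0.5 4 -97 0;0 0.5 4 -97 0;0 0.5 4 -97 0;0 0.5 4 -97 0"
}}

```text
time: 26.72
ee_pos: [0.5242, -0.2505, 0.0159]
tcp_rot: [179.8, 0.1, 93.3]
wrist_force: [-0.4, 1.1, 6.7]
opening: 0.0554
```

Emit:
{"method": "play_rows", "body": {
  "commands": "0 0 0 20 0;0 0 0 50 0;0 0 0 60 0;0 0 0 60 0;0 0 0 60 0"
}}

```text
time: 27.13
ee_pos: [0.5234, -0.2502, 0.0738]
tcp_rot: [179.9, 0.0, 93.3]
wrist_force: [-0.7, -0.1, -2.1]
opening: 0.0549
```

```bash
python3 - <<'E'
from h import *
crop("side",245,150,385,270,5,"s28.png")
o=get_obs(); p=o['ee_pos']; print(p,o['tcp_rot'],o['wrist_force'],o['torque'],o['opening'],o['time'])
E
```

```text
[ 0.52274394 -0.24990528  0.07254743] [-1.79978086e+02 -1.24444627e-02  9.32709076e+01] [-0.91902148 -0.21583981 -2.38199785] [ 0.00061182  0.03165395 -0.01169037] 0.05508228864985075 27.1833
```

View pics/s28.png

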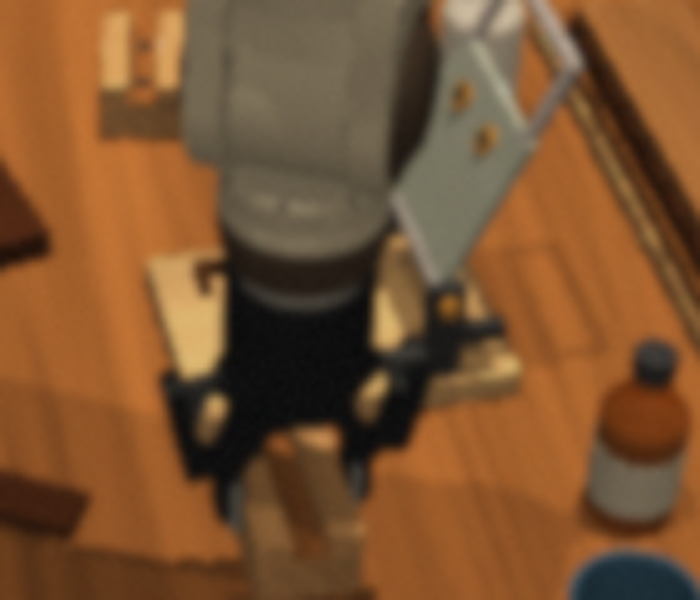

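Emit:
{"method": "play_rows", "body": {
  "commands": "0 6 40 5 0;0 12 80 5 0;0 18 120 5 0;0 24 160 5 0;0 28 190 5 0;0 31 207 5 0;0 31 211 5 0;0 31 211 5 0;0 31 211 5 0"
}}

```text
time: 27.93
ee_pos: [0.5533, -0.0393, 0.0772]
tcp_rot: [-179.9, 0.0, 93.3]
wrist_force: [-0.1, -0.1, -1.3]
opening: 0.0552
```

```bash
python3 - <<'E'
from h import *
crop("side",265,160,365,240,8,"s29.png");
o=get_obs(); p=o['ee_pos']; print(p,o['tcp_rot'],o['wrist_force'],o['time'])
E
```

```text
[ 0.55342942 -0.03981362  0.07745559] [-1.79923714e+02  8.82964130e-03  9.32353974e+01] [ 0.21250119 -0.17517876 -1.96370516] 27.9833
```

View pics/s29.png

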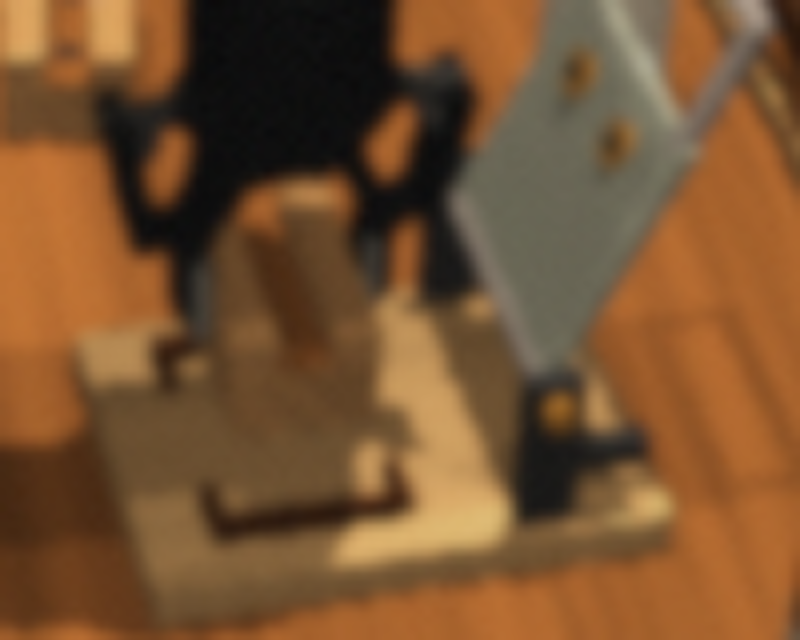

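Emit:
{"method": "play_rows", "body": {
  "commands": "0 0 1 -8 0;0 0 1 -16 0;0 0 1 -24 0;0 0 1 -29 0;0 0 1 -32 0;0 0 1 -32 0"
}}

```text
time: 28.48
ee_pos: [0.5533, -0.0382, 0.0452]
tcp_rot: [-179.9, -0.0, 93.3]
wrist_force: [-0.4, 0.2, -1.6]
opening: 0.0554
```

```bash
python3 - <<'E'
from h import *
crop("side",265,160,365,240,8,"s30.png");
o=get_obs(); p=o['ee_pos']; print(p,o['tcp_rot'],o['wrist_force'],o['time'])
E
```

```text
[ 0.55366008 -0.03808432  0.04584909] [-1.79957444e+02 -4.53585978e-03  9.32613964e+01] [ 0.099731    0.30336156 -1.84331204] 28.5333
```

View pics/s30.png

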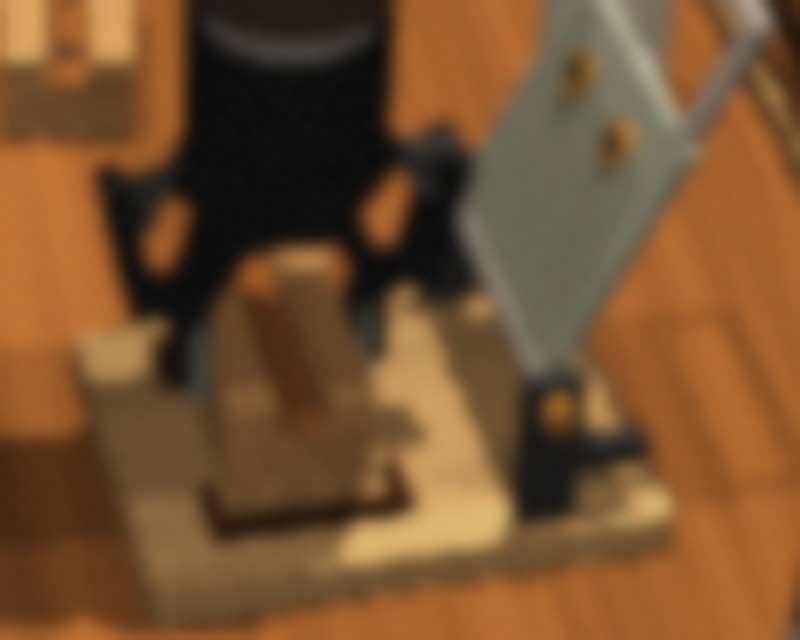

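```bash
python3 - <<'E'
from h import *
s=np.radians(3.3); ex=np.array([np.cos(s),np.sin(s)]); ey=np.array([-np.sin(s),np.cos(s)])
pr=lambda p:((proj("side",p)-[265,160]+.5)*8-.5).round()
b=np.array([.5536,-.0371])
for w in(-28,28):
  for z in(.031,.075): print("blk",w,z,pr([*(b+w/1e3*ex-.045*ey),z]))
c=np.array([.5535,-.0375])
for w in(-39,39): print("lip outer",w,pr([*(c+w/1e3*ex-.056*ey),.03]),pr([*(c+w/1e3*ex-.056*ey),.02]))
for w in(-39,39): print("lip tips",w,pr([*(c+w/1e3*ex-.031*ey),.03]))
E
```

```text
blk -28 0.031 [231. 505.]
blk -28 0.075 [233. 416.]
blk 28 0.031 [377. 484.]
blk 28 0.075 [382. 395.]
lip outer -39 [208. 532.] [208. 552.]
lip outer 39 [413. 502.] [412. 522.]
lip tips -39 [193. 487.]
lip tips 39 [396. 458.]
```

```bash
python3 - <<'E'
import cv2
a=cv2.imread("pics/raw_s30.png")[185:230,280:325]
cv2.imwrite("pics/s30z.png",cv2.resize(a,None,fx=13,fy=13,interpolation=cv2.INTER_LANCZOS4))
E
```

```text
(no output)
```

View pics/s30z.png

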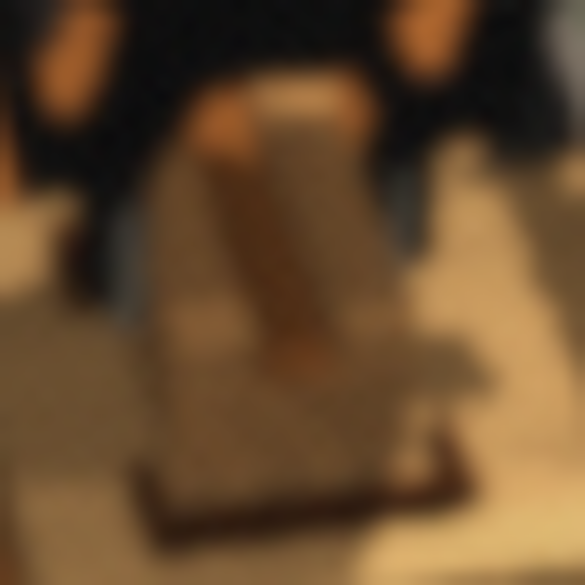

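```bash
python3 - <<'E'
import cv2
a=cv2.imread("pics/raw_s30.png")
for v in(210,213,216,219,221,222,223,224,225,226): print(v,[tuple(int(t) for t in a[v,u][::-1]) for u in range(289,318,1)][:30] if v in(213,216) else [int(a[v,u].sum()) for u in range(287,320)])
E
```

```text
210 [214, 212, 201, 189, 182, 199, 235, 263, 271, 271, 267, 248, 206, 166, 145, 147, 156, 166, 182, 214, 240, 250, 250, 248, 277, 320, 350, 362, 381, 416, 445, 463, 464]
213 [(101, 74, 45), (91, 67, 39), (87, 63, 37), (88, 61, 35), (99, 68, 40), (106, 73, 43), (108, 76, 43), (107, 74, 43), (105, 73, 43), (103, 71, 41), (97, 65, 36), (93, 58, 31), (95, 58, 28), (98, 59, 29), (102, 62, 31), (104, 64, 33), (103, 66, 35), (103, 69, 38), (102, 70, 40), (102, 70, 41), (102, 70, 41), (102, 71, 43), (104, 74, 44), (106, 77, 46), (108, 80, 49), (109, 81, 49), (115, 85, 52), (128, 96, 58), (156, 118, 71)]
216 [(104, 76, 47), (100, 74, 44), (95, 69, 42), (91, 64, 38), (98, 68, 39), (106, 73, 41), (106, 74, 43), (105, 72, 42), (103, 71, 41), (101, 70, 40), (102, 70, 40), (103, 72, 41), (103, 72, 42), (102, 70, 41), (98, 67, 38), (94, 65, 37), (95, 66, 37), (95, 65, 38), (95, 66, 38), (95, 67, 39), (96, 68, 39), (107, 76, 46), (126, 91, 54), (139, 103, 61), (135, 98, 59), (140, 103, 61), (162, 121, 73), (177, 134, 81), (186, 142, 86)]
219 [232, 231, 225, 217, 205, 206, 209, 216, 220, 220, 220, 21
[... 409 characters left out ...]
80, 144, 132, 169, 276, 397, 463, 485]
223 [301, 288, 245, 169, 124, 135, 170, 179, 174, 172, 173, 164, 156, 138, 127, 125, 123, 116, 111, 103, 97, 98, 116, 136, 139, 135, 137, 159, 218, 317, 416, 474, 493]
224 [307, 296, 264, 196, 132, 118, 132, 135, 129, 121, 115, 107, 102, 91, 93, 93, 92, 93, 93, 88, 99, 124, 172, 207, 219, 229, 245, 289, 348, 409, 463, 494, 509]
225 [306, 301, 276, 223, 152, 105, 95, 93, 91, 97, 91, 95, 93, 96, 104, 115, 127, 137, 144, 150, 170, 229, 304, 359, 376, 384, 395, 420, 452, 481, 497, 510, 516]
226 [307, 306, 292, 253, 184, 121, 106, 110, 126, 134, 140, 148, 149, 156, 170, 189, 206, 214, 222, 228, 266, 336, 412, 461, 475, 478, 484, 489, 499, 508, 514, 514, 514]
```

Emit:
{"method": "play_rows", "body": {
  "commands": "0 2 0 0 0;0 3 0 0 0;0 3 0 -2 0;0 3 0 -4 0;0 3 0 -6 0;0 3 0 -7 0"
}}

```text
time: 29.03
ee_pos: [0.5567, -0.0379, 0.0389]
tcp_rot: [-180.0, -0.0, 93.3]
wrist_force: [0.2, -0.4, -1.6]
opening: 0.0552
```

```bash
python3 - <<'E'
from h import *
im=camera("side"); cv2.imwrite("pics/raw_s31.png",im[:,:,::-1]); o=get_obs(); print(o['ee_pos'],o['wrist_force'])
cv2.imwrite("pics/s31.png",cv2.resize(im[185:230,280:325,::-1],None,fx=13,fy=13,interpolation=cv2.INTER_LANCZOS4))
for v in range(216,226): print(v,[int(im[v,u].astype(int).sum()) for u in range(287,320)])
E
```

```text
[ 0.55665678 -0.03794006  0.03878739] [ 0.38079388  0.40431952 -1.56050849]
216 [232, 232, 231, 227, 210, 192, 189, 202, 217, 223, 219, 217, 213, 211, 208, 206, 203, 204, 201, 199, 199, 205, 201, 201, 212, 254, 290, 325, 371, 408, 414, 418, 439]
217 [231, 231, 230, 227, 218, 202, 193, 202, 218, 223, 219, 211, 211, 208, 213, 216, 207, 202, 197, 199, 199, 199, 199, 198, 202, 213, 241, 294, 372, 431, 447, 448, 453]
218 [234, 235, 230, 230, 223, 210, 195, 206, 215, 220, 219, 217, 213, 210, 217, 214, 217, 214, 207, 197, 196, 200, 201, 197, 191, 176, 174, 241, 347, 420, 451, 459, 454]
219 [234, 232, 227, 219, 216, 211, 203, 209, 213, 223, 223, 216, 212, 212, 212, 212, 214, 215, 207, 205, 202, 201, 200, 196, 188, 168, 150, 187, 297, 393, 442, 460, 455]
220 [237, 235, 207, 189, 186, 199, 205, 210, 217, 220, 223, 220, 216, 209, 208, 208, 211, 211, 210, 204, 190, 190, 187, 190, 186, 177, 159, 162, 243, 352, 430, 461, 466]
221 [251, 238, 203, 158, 154, 186, 214, 218, 214, 212, 215, 213, 215, 208, 200, 194, 194, 198, 194, 187, 169, 162, 160, 168, 171, 165, 149, 138, 198, 312, 411, 466, 477]
222 [280, 262, 219, 152, 133, 171, 205, 212, 209, 205, 198, 199, 193, 180, 171, 168, 161, 158, 151, 139, 128, 122, 121, 129, 139, 140, 124, 125, 171, 281, 394, 462, 486]
223 [301, 287, 247, 168, 125, 143, 176, 185, 181, 171, 160, 157, 142, 134, 126, 120, 114, 109, 104, 95, 88, 90, 96, 118, 127, 127, 131, 161, 221, 315, 415, 473, 496]
224 [306, 296, 262, 195, 127, 120, 138, 137, 131, 121, 115, 109, 97, 94, 85, 91, 84, 87, 91, 89, 96, 117, 158, 200, 221, 230, 249, 289, 346, 408, 458, 496, 509]
225 [305, 302, 277, 224, 149, 107, 100, 97, 90, 89, 91, 96, 97, 98, 104, 115, 125, 137, 141, 143, 160, 208, 290, 349, 372, 383, 395, 419, 452, 481, 497, 513, 514]
```

View pics/s31.png

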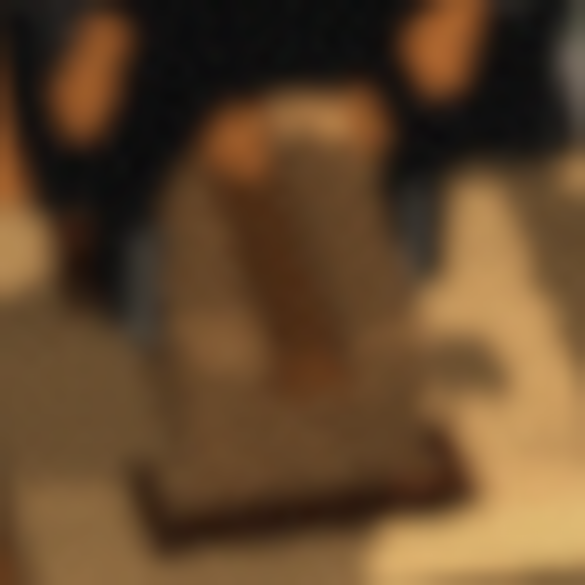

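```bash
python3 - <<'E'
from h import *
s=np.radians(3.3); ex=np.array([np.cos(s),np.sin(s)]); ey=np.array([-np.sin(s),np.cos(s)])
c=np.array([.5535,-.0375])
for z in(.03,.045,.068):
  print(z,[proj("side",[*(c+w/1e3*ex-.045*ey),z]) for w in(-28,28)])
print("lip inner",[proj("side",[*(c+w/1e3*ex-.049*ey),.03]) for w in(-32,32)],"outer",[proj("side",[*(c+w/1e3*ex-.056*ey),.03]) for w in(-39,39)])
print("lip tip out",[proj("side",[*(c+w/1e3*ex-.031*ey),.03]) for w in(-39,-32,32,39)])
E
```

```text
0.03 [array([293.4, 223. ]), array([311.6, 220.4])]
0.045 [array([293.5, 219.3]), array([311.9, 216.6])]
0.068 [array([293.6, 213.5]), array([312.2, 210.8])]
lip inner [array([292.4, 224.1]), array([313.3, 221.1])] outer [array([290.6, 226. ]), array([316.2, 222.3])]
lip tip out [array([288.7, 220.4]), array([291. , 220.1]), array([311.7, 217.1]), array([314. , 216.8])]
```

Emit:
{"method": "play_rows", "body": {
  "commands": "0 0 0 -1.5 0;0 0 0 -3 0;0 0 0 -4 0;0 0 0 -4 0"
}}

```text
time: 29.42
ee_pos: [0.5569, -0.0379, 0.0359]
tcp_rot: [180.0, 0.0, 93.3]
wrist_force: [-2.0, -0.3, 4.3]
opening: 0.0551
```

Emit:
{"method": "play_rows", "body": {
  "commands": "0.66 0 0 0 0;0.7 0 0 0 0;0.8 0 0 0 0;0.9 0 0 0 0;0.9 0 0 0 0;0.9 0 0 20 0;0.9 0 0 60 0;0.9 0 0 100 0;0.9 -15 0 130 0;0.9 -30 0 150 0"
}}

```text
time: 30.25
ee_pos: [0.5275, -0.038, 0.1887]
tcp_rot: [179.8, 0.0, 93.3]
wrist_force: [-0.2, -0.1, 0.7]
opening: 0.0769
```

Emit:
{"method": "play_rows", "body": {
  "commands": "0.9 -40 -30 0 0;0.9 -80 -60 0 0;0.9 -120 -90 0 0;0.9 -150 -120 0 0;0.9 -160 -160 0 0;0.9 -160 -200 0 0;0.9 -160 -240 0 0;0.9 -160 -240 0 0"
}}

```text
time: 30.92
ee_pos: [0.3659, -0.2818, 0.1854]
tcp_rot: [180.0, 0.1, 93.1]
wrist_force: [0.6, -0.5, -0.3]
opening: 0.0766
```

```bash
python3 - <<'E'
from h import *
crop("side",245,120,385,240,5,"s32.png"); crop("top",150,110,310,230,5,"t32.png")
o=get_obs(); p=o['ee_pos']; print(p,o['wrist_force'],o['time'])
E
```

```text
[ 0.36621448 -0.28053444  0.18495895] [-0.484922    0.00984178  0.00525542] 31.0167
```

View pics/s32.png

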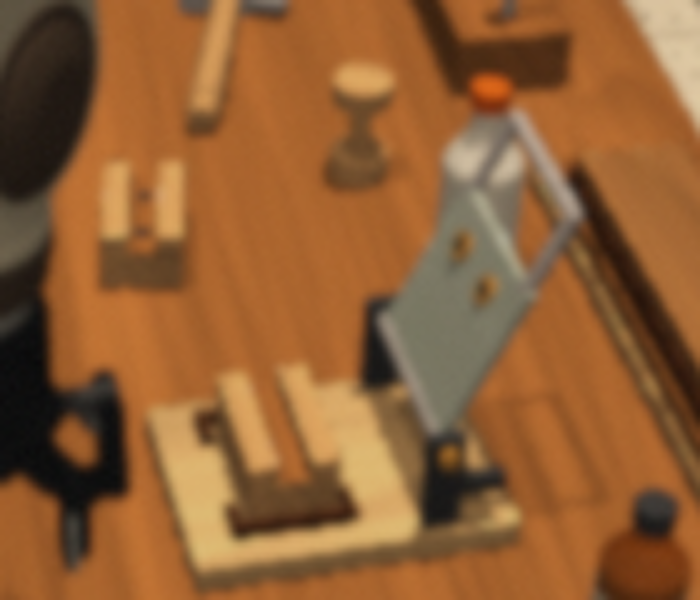

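View pics/t32.png

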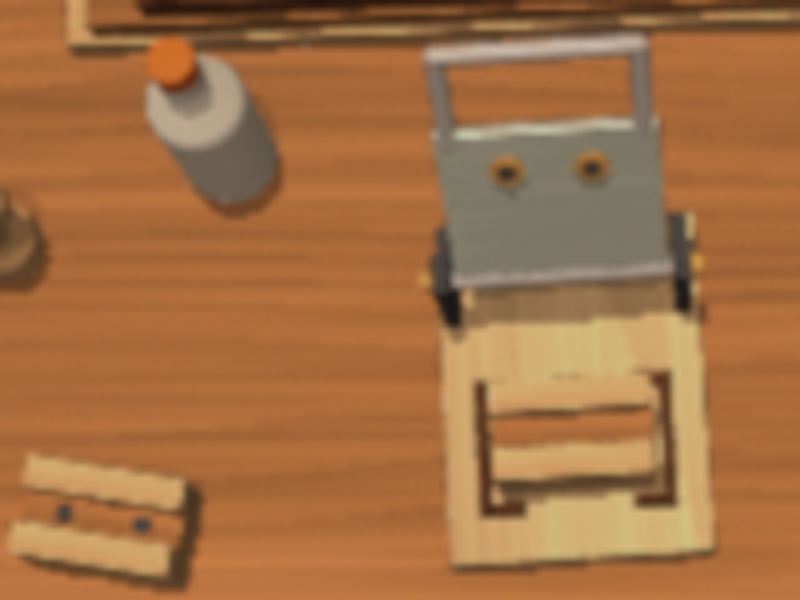

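```bash
python3 - <<'E'
from h import *
T=lambda x,y:((x+.5)/5-.5+150,(y+.5)/5-.5+110)
S=lambda x,y:((x+.5)/5-.5+245,(y+.5)/5-.5+120)
def rep(n,Q):
  e=[Q[(i+1)%4]-Q[i] for i in range(4)]; print(n,Q.mean(0).round(4),[(np.linalg.norm(v).round(4),np.degrees(np.arctan2(v[1],v[0])).round(1)) for v in e])
rep("blk top",np.array([onz("top",*T(*p),.064) for p in((486,387),(660,376),(659,472),(490,482))]))
rep("blk side",np.array([onz("side",*S(*p),.064) for p in((217,377),(306,363),(341,462),(244,478))]))
im=camera("top"); cv2.imwrite("pics/t33.png",cv2.resize(im[180:225,235:295,::-1],None,fx=13,fy=13,interpolation=cv2.INTER_LANCZOS4))
im=camera("side"); cv2.imwrite("pics/s33.png",cv2.resize(im[185:230,275:330,::-1],None,fx=13,fy=13,interpolation=cv2.INTER_LANCZOS4))
E
```

```text
blk top [ 0.5538 -0.0383] [(np.float64(0.096), np.float64(-86.3)), (np.float64(0.0541), np.float64(179.7)), (np.float64(0.0926), np.float64(93.5)), (np.float64(0.0536), np.float64(3.3))]
blk side [ 0.5555 -0.0376] [(np.float64(0.0568), np.float64(5.3)), (np.float64(0.0935), np.float64(-88.3)), (np.float64(0.0589), np.float64(-174.7)), (np.float64(0.0936), np.float64(90.4))]
```

View pics/t33.png

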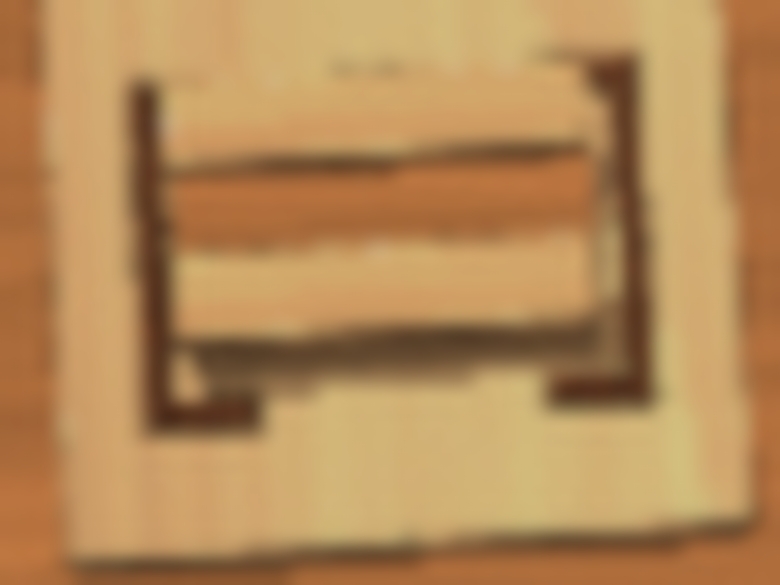

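View pics/s33.png

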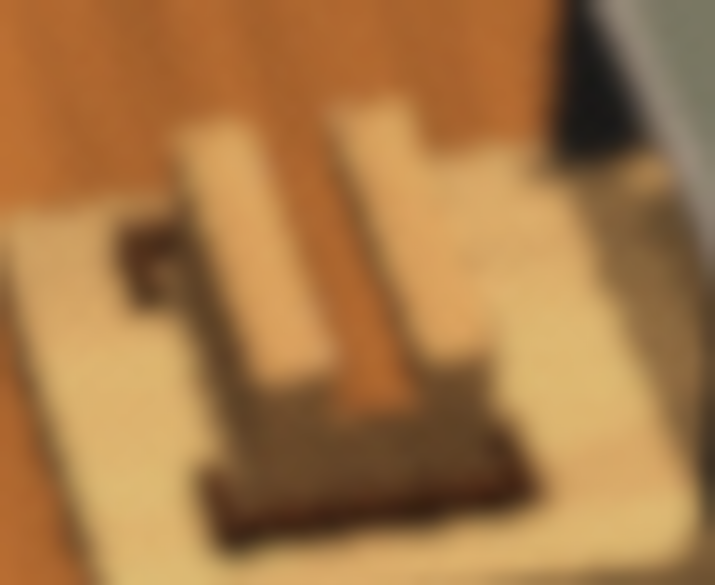

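```bash
python3 -c "
from workcell import *
print(job_done())"
```

```text
the job is handed in; nothing more can be done
None
```

I've handed the job in at about 31 s of the 72 s allowed. The guide plate is open, and the undrilled block lies slot up in the cradle.

**What I did**
- **Plate:** I gripped the bar, swung it along its arc past upright and let go. It stays open on its own.
- **Turning the block:** The tool can't tilt, so I used the jig's base edge and the bench. The first two ways of letting it swing in the grip failed. In one, it slipped and dropped about 20 mm onto the bench. What worked was:
  1. Pivot it in the grip against the base edge.
  2. Stand it on its end.
  3. Grip it again and tip it against the same edge.
  4. Lay it flat on the bench, slot up.
- **Loading:** I gripped the block at mid-length and carried it over the cradle. The side view showed it about 4 mm too far toward the robot, so I moved it 3 mm. It touched down with about 4 N, and I released it.

**Last checks**
- **Fit:** The block touched the cradle floor at the expected tool height. Its top edges look level, and both views show it inside the lips. My position estimates disagree by up to 2 mm: the block's middle came out 0.3 mm (top view) and 2 mm (side view) from the cradle's in x. The clearance in x is 4 mm each way.
- **Surroundings:** The plate is still open, the glue bottle is standing, and the drilled block looks untouched. The gripper is clear of everything.
- **Forces:** The highest wrist force I saw was about 20 N. I only read it between moves, so a brief peak could have been missed.

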